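# Make up the bird caller's kit and the piper's kit

### The arm

A 6-joint arm with a two-finger parallel gripper is mounted at the origin on the work surface. World frame = base frame: x ahead of the robot, y to its left, z up, the work surface at z = 0. Lengths are in mm, angles in rad, forces in N, time in s.
With the tool pointing down it reaches from about 350 to 875 mm from the base axis. Payload 4.2 kg.
Tool frame: the origin (TCP) lies between the finger pads; the fingertips stand 25 mm ahead of it and the grasp point (between the pads) lies 6 mm ahead of it; z points along the fingers, y is the line along which they close (so a half turn about z gives the same grasp; the last joint's range is limited). The gripper opens to 85 mm and grips with 20 to 120 N. Pads are 22 mm wide; open, the fingers measure 114 mm over their backs; the gripper's body (76 mm by 85 mm) begins 54 mm behind the grasp point. The pads swing forward as they close: fully open they stand 13 mm farther back than shut.
Start: joints at [1.485, 0.385, 0.008, 0, -1.194, -0.259], TCP at [211.222, 588.204, 256.312] pointing down, gripper open.
Joint ranges: [-3.14, 3.14], [-1.21, 2.06], [-1.07, 1.41], [-3.16, 2.05], [-2.99, -0.16], [-3.1, 3.1]. Speed limits (rad/s): [2.79, 2.79, 3.14, 3.14, 3.14, 3.14].

### API

Orientations are given as a unit quaternion [x, y, z, w].
In Python, from bench import arm gives the robot as it stands.
- The arm moves only by the shell command python3 -m pendant 'ROWS'. ROWS is JSON, a list of rows, each a list of 7 numbers: the shift along the tool's x, y, z in m, then the turn, a rotation vector about the tool's x, y, z in degrees, then the finger opening in m, from 0 to 0.0854. In form: [[x, y, z, wx, wy, wz, fingers], ...]. A call has 1 to 12 rows; each row shifts and turns the commanded pose from where the row before left it, along the tool's axes as they then stand; what a row does not reach is not made up. A row lasts 1/10 s, in which the tool goes at most 50 mm and 8.59 degrees, less where a joint would pass 70% of its speed; a pose out of reach is approached as far as the arm can. A call is refused whole if a number of a shift passes 0.05 or a number of a turn 8.59, either way. A call with a gripper value outside its range is refused whole. The fingers move at their own pace and stop on an object; the grip force is fixed at half the most. Time passes only in rows, so rows that do not move let the fingers close. It gives the time, the measured TCP pose, the force, the opening and the grip force at its end, in the units of the state.
- arm.read_state(): the state, without advancing time (a new reading comes with each control period).
- arm.get_image(name): name is "scene" or "top" or "wrist"; returns a dict with "image" (384x512x3 uint8, red, green, blue), "fx", "fy", "cx", "cy" (pixels), "xyz" and "rotation" of the camera in the world. Camera axes: x right, y down, z forward; pixel columns grow to the right and rows downward; lengths in mm; the calibration is good to about 2 mm. A picture is of the moment at which its call begins. There is no depth.
- arm.job_done(): hands the job in; it is judged then, once.
The state is a dict: "clock": time; "joints": joint angles; "joint_vel": joint speeds; "joint_efforts": joint torques, N m; "position": TCP position; "ee_rot": TCP orientation; "contact_force": force on the tool from outside, world axes, zero at the start; "wrist_torque": the same for the moment, N m; "gripper_width": finger opening in mm; "grasp_force": force on a finger pad.
Only numpy, scipy, OpenCV 4.12 (cv2) and the standard library are available. Lean on these libraries where they do the work, as an engineer would, in place of code of your own. Each camera call takes 0.05 s, during which the arm holds its last target. There are 200 camera calls.

### The job

Make up two kits for collection. In the green tray, the bird caller's kit: stand the red dove whistle in the long compartment, setting it down rather than dropping it because clay chips, and in the square compartment stand the brass-ringed horn bell on its wide mouth with the ash mouthpiece fully home over its tapered neck, rim down on the brass ring. In the blue tray, the piper's kit: lay the ash pipe with the finger holes centrally in the wide notches and the brass tuning rod centrally in the narrow notches, and leave the blue dove, the wax tin and the hand drill where they are.

Things in the scene. Friction and masses are not known exactly. Their poses are not given: they have to be found in the camera images.
- red_dove: Red-glazed clay dove whistle, white wings, loose, 0.12 kg, 80 mm long (x from -42 flat tail to +38 beak), 42 mm wide, 62 mm high. Origin: centre of the underside of its round foot; +x to the beak, z up. The belly is a round body along x, widest (42 mm across y) at 27 mm height, from x = -4 to +8 mm.
- horn_bell: Bell of a bird call, brown horn, loose, 0.07 kg, standing on its flared mouth, 64 mm high, round about z. Origin: centre of its underside, z up. 48 mm across at the foot, 31 mm at 24 mm height; brass ring 35 mm across from 24 to 34 mm height (a good grip); above it the neck tapers from 26 mm across to 18 mm at the tip.
- ash_mouthpiece: Pale ash mouthpiece, loose, 0.04 kg, standing on its open rim, 66 mm high, round about z. Origin: centre of the rim (underside), z up. Lower 38 mm: sleeve 36 mm across at the rim, 29 mm above, its socket 29 mm wide at the rim, 22 mm at the roof 32 mm up. From 36 to 60 mm height: round head 30 mm across (the grip). Seated with the rim on the brass ring, its origin is 34 mm above the horn bell's.
- ash_pipe: Pale ash pipe section with four dark finger holes and burnt rings, loose and lying, 150 mm long, 30 mm in diameter, 0.06 kg. Origin: the middle of its axis (15 mm above the table at the start); x along its axis; it is free to roll about x and either end may point either way.
- tuning_rod: Brass tuning rod, loose and lying, 160 mm long, 12 mm in diameter, 0.15 kg. Origin: the middle of its axis (6 mm above the table at the start); x along its axis; it is free to roll about x and either end may point either way.
- green_tray: Green-edged kit tray, fixed, 202 x 90 mm (x, y), floor 6 mm and rims 12 mm above the table. Origin: centre of its underside; z up. Long compartment: x from -95 to +12 mm, y from -39 to +39 mm (centre x = -41.5 mm). Square compartment: x from +17 to +95 mm, same y (centre x = +56 mm).
- blue_tray: Blue-edged kit tray, fixed, 190 x 140 mm (x, y), floor 6, rims 12 mm high. Origin: centre of its underside; z up. Two 12 mm thick crossbars at x = -50 and +50 mm, 32 mm high, have notches with 45 degree sides for things lying along x. Wide notches (42 mm at the top, 16 deep) at y = -34 mm hold the pipe, its axis 32 mm up; narrow ones (22 mm, 9 deep) at y = +36 mm hold the rod, its axis 29.5 mm up.
- blue_dove: Blue-glazed clay dove whistle, the same shape and size as the red one, loose; it stays where it is. Origin: centre of the underside of its foot.
- wax_tin: Round wax tin, dark steel with a cream lid and a yellow spot, 58 mm across, 34 mm high, loose; it stays where it is. Origin: centre of its underside.
- steel_drill: Hand-crank steel drill lying on its side, about 330 mm long and 95 mm wide, crank knob up to 78 mm high, loose, 0.7 kg; it stays where it is. Origin: on the table under the gear wheel's centre; +x towards the chuck.
Things that resemble listed ones, but are neither listed nor needed, are in the scene too. Leave any orange look-alike of the green_tray alone.

How it is judged (in metres and radians):
At the end, for the whole second after the job is handed in: Green tray: red dove upright in the long bay, horn bell upright in the square bay (16 mm), mouthpiece on it, seated to 3 mm, coaxial to 6 mm. Blue tray: pipe in the wide notches, rod in the narrow: 4 mm in height, 6 mm across, 20 mm along, 0.1 rad. Tilts under 0.1 to 0.15 rad; all at rest (x of red_dove in the frame of green_tray between -0.0765 and -0.0065 m and y of red_dove in the frame of green_tray between -0.024 and 0.024 m and z of red_dove in the frame of green_tray between 0.002 and 0.01 m and angle between red_dove's own z axis and vertical below 0.15 rad and x of horn_bell in the frame of green_tray between 0.04 and 0.072 m and y of horn_bell in the frame of green_tray between -0.016 and 0.016 m and z of horn_bell in the frame of green_tray between 0.002 and 0.01 m and angle between each of horn_bell, ash_mouthpiece's own z axis and vertical below 0.1 rad and z of ash_mouthpiece in the frame of horn_bell between 0.031 and 0.037 m and horizontal distance between ash_mouthpiece and horn_bell below 0.006 m and x of ash_pipe in the frame of blue_tray between -0.02 and 0.02 m and y of ash_pipe in the frame of blue_tray between -0.04 and -0.028 m and z of ash_pipe in the frame of blue_tray between 0.0282 and 0.0362 m and angle between the x axis of each of ash_pipe, tuning_rod and the x axis of blue_tray, either way round below 0.1 rad and x of tuning_rod in the frame of blue_tray between -0.02 and 0.02 m and y of tuning_rod in the frame of blue_tray between 0.03 and 0.042 m and z of tuning_rod in the frame of blue_tray between 0.0255 and 0.0335 m and linear speed of each of red_dove, horn_bell, ash_mouthpiece, ash_pipe, tuning_rod below 0.02 m/s); the robot touches nothing.
It fails at once if The blue dove, the wax tin or the hand drill is moved more than 30 mm (distance of any of blue_dove, wax_tin, steel_drill from where it was at the start of the episode above 0.03 m).
It fails at once if The red dove falls freely (faster than 0.6 m/s, a drop of about 18 mm, while no finger touches it) (linear speed of red_dove above 0.6 m/s and contact force between red_dove and the fingers below 0.05 N).
It also fails if it takes over 144 s, if anything falls off the work surface, if the arm or the gripper's body presses on something with over 40 N, if the wrist force passes 120 N, or if a joint passes its speed limit or range.

## Working session

There is one attempt and no reset: what is moved stays moved. The work goes in short steps, Python scripts to look and compute and a shell command to move; the robot and the scene stay as the last step left them, time stands still between calls to the robot, and variables do not carry over. Pictures are saved under pics/ and viewed, at most 21 in all, crops included, and the job is handed in when it is done.

```bash
ls; mkdir -p pics
python3 - <<'E'
from bench import arm
import cv2,json
for n in ("scene","top","wrist"):
    d=arm.get_image(n); cv2.imwrite(f"pics/{n}0.png",d["image"][:,:,::-1])
    print(n,{k:(v if not hasattr(v,'tolist') else v.tolist()) for k,v in d.items() if k!="image"})
print(arm.read_state())
E
```

```text
pics
scene {'fx': 396.9103644813422, 'fy': 396.9103644813422, 'cx': 256.4429292622015, 'cy': 197.8231865582726, 'xyz': [1297.9529771151097, -114.78356573587918, 1016.8361753132933], 'rotation': [0.706203043983591, 0.6137314342363102, -0.23635082405364166, -0.2622008300286564]}
top {'fx': 497.29272667818316, 'fy': 497.29272667818316, 'cx': 252.56144053242647, 'cy': 187.74016091478416, 'xyz': [306.04330362765796, -19.038049459646288, 1591.2636583616852], 'rotation': [-0.7003229816094104, 0.7115698057377903, -0.03397357700698401, 0.045408469004575326]}
wrist {'fx': 320.90128802174445, 'fy': 320.90128802174445, 'cx': 257.7627174157907, 'cy': 191.65925909990415, 'xyz': [276.17117770203674, 565.3169776823947, 373.26682781941076], 'rotation': [-0.5697055445709333, 0.8104952067138798, 0.11088692453654624, -0.0789759605562848]}
{'clock': 0.15, 'joints': array([ 1.48460517e+00,  3.85397783e-01,  6.96220615e-03, -3.32207487e-04,
       -1.19397780e+00, -2.58593942e-01]), 'joint_vel': array([-7.32475622e-04, -1.89865033e-03,  4.28532364e-03,  1.30726067e-03,
       -9.02896821e-05,  4.71381944e-04]), 'joint_efforts': array([ 6.14968831e-04, -3.92680514e+01,  1.88581342e+01,  4.18858320e+00,
       -3.40746476e-03,  3.22239238e-06]), 'position': array([211.10549481, 587.86538711, 255.47377973]), 'ee_rot': array([ 9.85166328e-01, -1.71600200e-01, -8.42172382e-05,  8.18818343e-04]), 'contact_force': array([ 0.11452098, -0.99606393, -0.01112184]), 'wrist_torque': array([-0.00891418, -0.01807996,  0.02346136]), 'grasp_force': 0.0, 'gripper_width': 85.60220032402557}
```

View pics/top0.png

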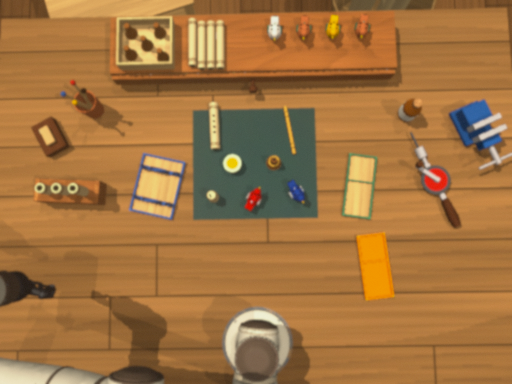

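View pics/scene0.png

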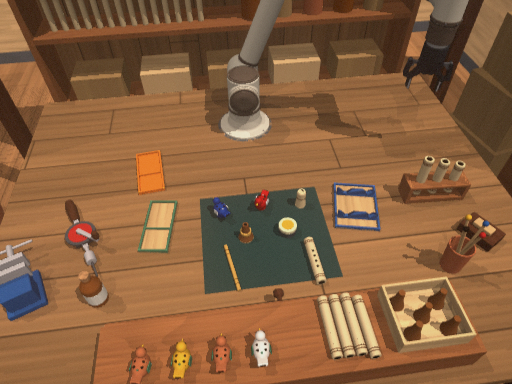

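The top view shows, at (u,v) pixels: pipe (214,125), tin (232,163), horn bell (274,162), rod (290,130), mouthpiece (213,197), red dove (254,199), blue dove (297,192), blue tray (158,186), green tray (359,186) and the orange decoy (375,266). The scene view agrees. Next I'll get coarse positions and move the wrist camera over the mat.

```bash
cat > h.py <<'E'
from bench import arm
import numpy as np, cv2
from scipy.spatial.transform import Rotation as R
def snap(n,f=None):
    d=arm.get_image(n)
    if f: cv2.imwrite("pics/"+f,d["image"][:,:,::-1]); np.save("pics/"+f[:-4]+".npy",d,allow_pickle=True)
    return d
def load(f): return np.load("pics/"+f+".npy",allow_pickle=True).item()
def ray(d,u,v):
    r=R.from_quat(d["rotation"]).apply([(u-d["cx"])/d["fx"],(v-d["cy"])/d["fy"],1]); return np.array(d["xyz"]),r/np.linalg.norm(r)
def cast(d,u,v,z=0):
    o,r=ray(d,u,v); return o+r*(z-o[2])/r[2]
def tri(*obs):
    A=np.zeros((3,3));b=np.zeros(3);L=[ray(*o) for o in obs]
    for o,r in L: P=np.eye(3)-np.outer(r,r);A+=P;b+=P@o
    p=np.linalg.solve(A,b); return p,max(np.linalg.norm((np.eye(3)-np.outer(r,r))@(p-o)) for o,r in L)
def proj(d,p):
    c=R.from_quat(d["rotation"]).inv().apply(np.array(p)-d["xyz"]); return c[:2]/c[2]*d["fx"]+[d["cx"],d["cy"]]
def go(xyz,yaw=None):
    "total tool-frame shift (mm) and z turn (deg) to a tool-down pose; yaw = world angle of tool x, deg"
    s=arm.read_state(); q=R.from_quat(s["ee_rot"]); y0=np.degrees(np.arctan2(*q.as_matrix()[[1,0],[0,0]]))
    print("yaw now",y0.round(2),"shift in present tool axes",q.inv().apply(np.array(xyz)-s["position"]).round(1),"pos",s["position"].round(1))
    if yaw is not None:
        dy=(yaw-y0+90)%180-90   # half turn equivalent
        print("turn about tool z",(-dy).round(2),"shift in turned tool axes",R.from_euler("z",yaw if abs((yaw-y0+180)%360-180)<90.01 else yaw+180,degrees=True).inv().apply(np.array(xyz)-s["position"])*[1,-1,-1])
    print("q6",s["joints"][5].round(2),"clock",s["clock"])
E
python3 - <<'E'
from h import *
d=snap("top","top1.png")
for n,u,v,z in [("pipe",214,125,15),("tin",232,163,34),("bell",274,162,60),("rod",290,130,6),("mp",213,197,60),("red",254,199,30),("blue",297,192,30),("btray",158,186,12),("gtray",359,186,12)]: print(n,cast(d,u,v,z).round())
go([400,20,300],0)
E
```

```text
pipe [691. 127.  15.]
tin [562.  69.  34.]
bell [559. -64.  60.]
rod [ 672. -119.    6.]
mp [452. 127.  60.]
red [447.   1.  30.]
blue [ 466. -135.   30.]
btray [495. 308.  12.]
gtray [ 484. -334.   12.]
yaw now -19.76 shift in present tool axes [369.7 470.7 -43.7] pos [211.2 587.9 255.6]
turn about tool z -19.76 shift in turned tool axes [188.84185338 567.92410415 -44.38645757]
q6 -0.26 clock 0.2
```

```bash
python3 -m pendant '[[0,0,0,0,0,-6.6,0.085],[0,0,0,0,0,-6.6,0.085],[0,0,0,0,0,-6.56,0.085],[0.022,0.036,-0.013,0,0,0,0.085],[0.022,0.036,-0.013,0,0,0,0.085],[0.022,0.036,-0.013,0,0,0,0.085],[0.022,0.036,-0.013,0,0,0,0.085],[0.022,0.036,-0.013,0,0,0,0.085],[0.022,0.036,-0.013,0,0,0,0.085],[0.022,0.036,-0.013,0,0,0,0.085],[0.022,0.036,-0.013,0,0,0,0.085],[0.022,0.036,-0.013,0,0,0,0.085]]'
python3 -m pendant '[[0.022,0.036,-0.013,0,0,0,0.085],[0.022,0.036,-0.013,0,0,0,0.085],[0.022,0.036,-0.013,0,0,0,0.085],[0,0,0,0,0,0,0.085],[0,0,0,0,0,0,0.085]]'
python3 - <<'E'
from h import *
snap("wrist","w1.png"); go([480,-150,400],0)
E
```

```text
clock: 1.4
position: [409.6, 262.5, 373.9]
ee_rot: [1.0, 0.0, 0.0, -0.0]
contact_force: [0.3, 0.3, -0.6]
gripper_width: 84.9
grasp_force: 0.0
clock: 1.9
position: [475.5, 155.4, 412.2]
ee_rot: [1.0, -0.001, -0.0, -0.0]
contact_force: [-0.0, 0.9, -0.5]
gripper_width: 85.3
grasp_force: 0.0
yaw now -0.04 shift in present tool axes [  5.2 306.1  11.8] pos [475.  156.1 411.8]
turn about tool z -0.04 shift in turned tool axes [  4.97378752 306.08482324  11.81665578]
q6 0.93 clock 1.95
```

```bash
python3 -m pendant '[[0,0.045,0,0,0,0,0.085],[0,0.045,0,0,0,0,0.085],[0,0.045,0,0,0,0,0.085],[0,0.045,0,0,0,0,0.085],[0,0.045,0,0,0,0,0.085],[0,0.045,0,0,0,0,0.085],[0,0,0,0,0,0,0.085],[0,0,0,0,0,0,0.085]]'
python3 - <<'E'
from h import *
snap("wrist","w2.png"); go([480,-150,400],0)
E
```

```text
clock: 2.75
position: [475.1, -113.5, 411.7]
ee_rot: [1.0, -0.0, -0.001, -0.0]
contact_force: [0.0, 0.4, 0.3]
gripper_width: 85.0
grasp_force: 0.0
yaw now 0.07 shift in present tool axes [ 4.8 37.2 11.8] pos [ 475.2 -112.8  411.8]
turn about tool z 0.07 shift in turned tool axes [ 4.80004493 37.18140478 11.80300443]
q6 1.47 clock 2.8
```

View pics/w1.png

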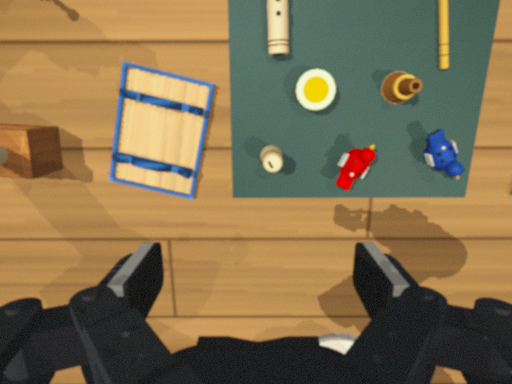

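View pics/w2.png

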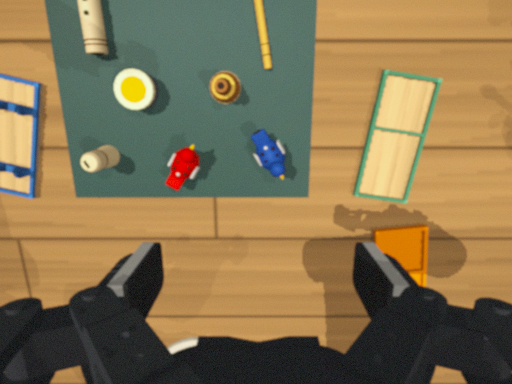

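w1 shows the blue tray (162,130), mouthpiece tip (273,160), red dove (356,167) with its beak at (374,148), and bell tip (415,86). w2 shows the green tray (398,135) with its divider at about (375,127)–(421,135), so the long bay is on the robot side. The pipe and rod are cut off at the top, so I'll move forward.

```bash
python3 -m pendant '[[0.04,-0.01,0,0,0,0,0.085],[0.04,-0.01,0,0,0,0,0.085],[0.04,-0.01,0,0,0,0,0.085],[0,0,0,0,0,0,0.085],[0,0,0,0,0,0,0.085]]'
python3 - <<'E'
from h import *
snap("wrist","w3.png")
E
python3 -m pendant '[[0,-0.045,0,0,0,0,0.085],[0,-0.045,0,0,0,0,0.085],[0,-0.045,0,0,0,0,0.085],[0,-0.045,0,0,0,0,0.085],[0,-0.045,0,0,0,0,0.085],[0,0,0,0,0,0,0.085],[0,0,0,0,0,0,0.085]]'
python3 - <<'E'
from h import *
snap("wrist","w4.png"); go([480,-150,400],0)
a=cv2.imread("pics/w3.png")[0:290,:400]; b=cv2.imread("pics/w4.png")[0:290,:400]
cv2.imwrite("pics/c34.png",np.hstack([a,b]))
E
```

```text
clock: 3.3
position: [595.9, -81.4, 410.8]
ee_rot: [1.0, 0.002, -0.001, 0.0]
contact_force: [-1.2, -0.3, 0.7]
gripper_width: 85.1
grasp_force: 0.0
clock: 4.05
position: [594.0, 142.2, 413.4]
ee_rot: [1.0, 0.001, 0.001, -0.0]
contact_force: [-0.4, 0.0, 1.0]
gripper_width: 85.0
grasp_force: 0.0
yaw now 0.07 shift in present tool axes [-114.6  291.    13.2] pos [594.3 141.2 413.5]
turn about tool z 0.07 shift in turned tool axes [-114.27652389  291.17190077   13.48703893]
q6 1.07 clock 4.1
```

View pics/c34.png

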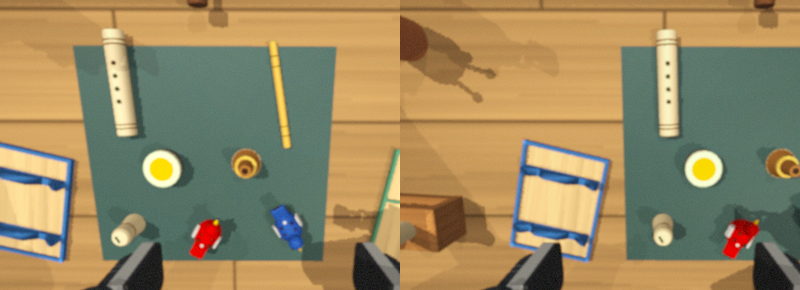

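w3/w4 show the pipe fully, spanning (105,30)–(125,135) in w3 and (266,30)–(268,136) in w4. The rod spans (272,42)–(288,148) in w3. Now I'll measure with masks in two views.

```bash
cat >> h.py <<'E'
def comps(d,lo,hi,amin=60,roi=None):
    h=cv2.cvtColor(d["image"],cv2.COLOR_RGB2HSV); m=cv2.inRange(h,np.array(lo),np.array(hi))
    if roi: z=np.zeros_like(m); a,b,c,e=roi; z[b:e,a:c]=m[b:e,a:c]; m=z
    m=cv2.morphologyEx(m,cv2.MORPH_CLOSE,np.ones((3,3),np.uint8))
    cs=cv2.findContours(m,cv2.RETR_EXTERNAL,cv2.CHAIN_APPROX_NONE)[0]
    return sorted([c for c in cs if cv2.contourArea(c)>amin],key=cv2.contourArea,reverse=True)
E
cat > m1.py <<'E'
from h import *
w={i:load(f"w{i}") for i in (1,2,3,4)}
def show(n,i,lo,hi,roi=None,k=2,z=12):
    for c in comps(w[i],lo,hi,40,roi)[:k]:
        (cx,cy),(a,b),_=cv2.minAreaRect(c); bx=cv2.boxPoints(cv2.minAreaRect(c))
        P=np.array([cast(w[i],*p,z)[:2] for p in bx])
        e=[P[1]-P[0],P[2]-P[1]]; L=max(e,key=np.linalg.norm)
        print(n,i,"area",cv2.contourArea(c),"px",round(cx,1),round(cy,1),"dims",[round(float(np.linalg.norm(x)),1) for x in e],"ctr",P.mean(0).round(1),"ang",np.degrees(np.arctan(L[1]/L[0])).round(2))
top=(0,0,512,240)
for i in (1,4): show("btray",i,[100,120,60],[125,255,255],(100,0,240,270),1)
for i in (2,3): show("gtray",i,[60,80,50],[90,255,170],(340,60,512,220),1)
for i in (3,4): show("pipe",i,[10,10,140],[30,110,255],(80,15,300,145),1,15)
for i in (3,4): show("rod",i,[10,130,120],[30,255,255],(250,35,512,155),2,6)
for i in (1,2,3,4): show("red",i,[0,150,80],[6,255,255],top,1,30)
for i in (1,2,4): show("blue",i,[105,150,60],[125,255,255],(240,100,512,240),1,30)
for i in (1,2,3,4): show("bellbrown",i,[5,100,40],[28,255,230],(200,60,440,190),2,30)
for i in (1,2,3,4): show("mp",i,[10,10,140],[30,110,255],(75,140,300,250),1,30)
E
python3 m1.py
```

```text
btray 1 area 10115.0 px 157.6 130.1 dims [191.2, 139.4] ctr [496.7 316.3] ang -18.02
btray 4 area 1454.0 px 156.0 200.6 dims [189.8, 138.2] ctr [497.6 315.8] ang -17.51
gtray 2 area 542.5 px 396.6 136.8 dims [202.1, 89.1] ctr [ 484.2 -334.2] ang -8.77
gtray 3 area 60.5 px 387.3 184.5 dims [120.9, 4.5] ctr [ 530.3 -296.1] ang -8.41
pipe 3 area 2167.0 px 107.6 83.2 dims [65.3, 156.9] ctr [686.7 147.5] ang 2.26
pipe 4 area 2025.5 px 249.2 83.0 dims [83.0, 155.5] ctr [687.8 156.3] ang 2.64
rod 3 area 22329.5 px 380.5 94.5 dims [387.9, 182.0] ctr [ 671.  -272.3] ang -89.81
rod 4 area 7094.5 px 393.5 94.5 dims [351.4, 182.8] ctr [670.8 -69.9] ang -89.86
rod 4 area 59.0 px 381.0 151.5 dims [8.3, 32.8] ctr [585.4 -59.4] ang -89.84
red 1 area 832.0 px 352.1 165.2 dims [76.3, 39.8] ctr [446.8   7.3] ang -36.98
red 2 area 777.0 px 179.7 167.4 dims [71.3, 38.4] ctr [443.2  11.1] ang -41.51
red 3 area 352.0 px 208.0 229.5 dims [43.1, 34.1] ctr [457.9   1.8] ang -89.8
red 4 area 416.5 px 342.5 229.0 dims [51.5, 36.1] ctr [458.4   0.6] ang -89.83
blue 1 area 884.5 px 441.5 155.6 dims [37.9, 82.5] c
[... 493 characters left out ...]
41.5, 154.0] ctr [ 484.2 -371.7] ang 8.66
bellbrown 3 area 11902.5 px 383.5 124.5 dims [193.8, 160.5] ctr [ 625.9 -272.9] ang 3.61
bellbrown 3 area 653.0 px 280.8 103.7 dims [12.7, 129.5] ctr [ 658.9 -115.5] ang 9.78
bellbrown 4 area 2584.5 px 210.9 124.5 dims [34.1, 195.2] ctr [624.5 214.9] ang -0.04
bellbrown 4 area 763.0 px 383.5 163.0 dims [54.7, 45.2] ctr [570.5 -56.1] ang -89.84
mp 1 area 1485.5 px 158.0 154.5 dims [123.9, 45.8] ctr [464.9 312.7] ang 89.86
mp 2 area 613.0 px 99.0 158.3 dims [63.9, 31.7] ctr [458.  136.8] ang -70.39
mp 3 area 886.0 px 162.8 167.8 dims [55.8, 50.4] ctr [562.5  69.3] ang -47.09
mp 4 area 3251.5 px 156.6 204.3 dims [83.5, 120.8] ctr [500.1 308.5] ang 78.35
```

```bash
cat > m2.py <<'E'
from h import *
w={i:load(f"w{i}") for i in (1,2,3,4)}
def show(n,i,lo,hi,roi,z):
    cs=comps(w[i],lo,hi,15,roi)
    c=np.vstack(cs)
    P=np.array([cast(w[i],*p[0],z)[:2] for p in c],np.float32)
    (ctr,s,a)=cv2.minAreaRect(P); bx=cv2.boxPoints((ctr,s,a)); e=[bx[1]-bx[0],bx[2]-bx[1]]; L=max(e,key=np.linalg.norm)
    print(n,i,len(cs),"dims",np.round(s,1),"ctr",np.round(ctr,1),"ang",np.degrees(np.arctan(L[1]/L[0])).round(2))
B=([100,120,60],[125,255,255]);G=([60,80,50],[90,255,170])
show("bt",1,*B,(100,50,225,210),12); show("bt",4,*B,(100,130,215,265),12)
show("gt",2,[65,60,50],[95,255,200],(345,60,450,210),12)
PI=([8,10,130],[30,120,255])
show("pipe",3,*PI,(100,26,140,140),15); show("pipe",4,*PI,(252,26,282,140),15)
show("pipe",3,*PI,(100,26,140,140),25); show("pipe",4,*PI,(252,26,282,140),25)
RO=([12,120,120],[30,255,255])
show("rod",3,*RO,(266,38,295,150),6); show("rod",4,*RO,(400,38,470,150),6)
h=lambda i,a,b,c,e:cv2.resize(w[i]["image"][b:e,a:c,::-1],(400,300),interpolation=cv2.INTER_CUBIC)
cv2.imwrite("pics/z1.png",np.vstack([np.hstack([h(4,90,130,250,270)[:, :],h(2,340,60,484,216)]),np.hstack([h(1,330,130,402,202)[:],h(1,250,60,450,210)])]))
E
python3 m2.py
```

```text
bt 1 1 dims [139.2 186.8] ctr [495.4 313. ] ang -13.62
bt 4 1 dims [138.8 188.2] ctr [496.5 313.1] ang -13.43
gt 2 1 dims [ 89.9 198.6] ctr [ 485.  -332.6] ang -8.58
pipe 3 1 dims [156.   37.3] ctr [688.7 131.5] ang 1.9
pipe 4 1 dims [155.1  43. ] ctr [688.6 130.3] ang 0.14
pipe 3 1 dims [153.   36.5] ctr [688.2 127.4] ang 1.9
pipe 4 1 dims [152.1  42.2] ctr [688.1 130.5] ang 0.14
rod 3 1 dims [162.4  42. ] ctr [ 674.2 -113.8] ang 0.19
rod 4 2 dims [187.1 102.4] ctr [ 673.  -136.2] ang 10.17
```

View pics/z1.png

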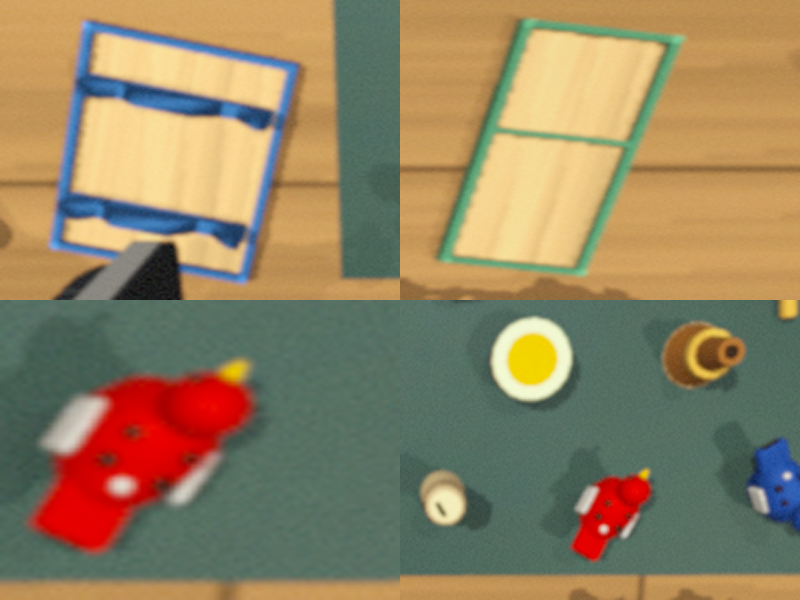

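The zooms show the green tray's square bay at the far end. The dove's beak points up-right. The notch types in the blue tray are still unclear, so I'll take a closer look. First I'll fit the pipe and rod robustly.

```bash
cat > m3.py <<'E'
from h import *
w={i:load(f"w{i}") for i in (1,2,3,4)}
def line(n,i,lo,hi,roi,z):
    a,b,c,e=roi; m=cv2.inRange(cv2.cvtColor(w[i]["image"],cv2.COLOR_RGB2HSV)[b:e,a:c],np.array(lo),np.array(hi))
    k,l,st,ct=cv2.connectedComponentsWithStats(m); j=1+np.argmax(st[1:,4]); v,u=np.nonzero(l==j)
    P=np.array([cast(w[i],x+a,y+b,z)[:2] for x,y in zip(u,v)],np.float32)
    vx,vy,x0,y0=cv2.fitLine(P,cv2.DIST_L2,0,.01,.01).ravel(); t=(P-[x0,y0])@[vx,vy]; s=(P-[x0,y0])@[-vy,vx]
    q=np.percentile(t,[0.3,99.7]); r=np.percentile(s,[1,99]); c=np.array([x0,y0])+np.array([vx,vy])*q.mean()+np.array([-vy,vx])*r.mean()
    print(n,i,len(P),"ctr",c.round(1),"len",(q[1]-q[0]).round(1),"wid",(r[1]-r[0]).round(1),"ang",np.degrees(np.arctan2(vy,vx)).round(2), "px",st[j][:4]+[a,b,0,0])
PI=([8,10,130],[30,120,255]);RO=([12,120,120],[30,255,255])
for z in (15,30): line("pipe",3,*PI,(100,26,140,140),z); line("pipe",4,*PI,(250,26,282,140),z)
for z in (6,12): line("rod",3,*RO,(266,38,295,150),z); line("rod",4,*RO,(395,38,480,155),z)
d=w[1]; s=np.array([475,156.1,411.8]); print("ctr ray",cast(d,256,192,0),"cam",d["xyz"],"tcp px",proj(d,s),"grasp px",proj(d,s-[0,0,6]))
E
python3 m3.py
```

```text
pipe 3 2313 ctr [688.7 129.8] len 155.3 wid 32.3 ang 2.13 px [100  28  37 109]
pipe 4 2170 ctr [688.6 128.8] len 155.0 wid 30.6 ang 2.19 px [250  29  29 108]
pipe 3 2313 ctr [688.1 123.7] len 150.8 wid 31.3 ang 2.13 px [100  28  37 109]
pipe 4 2170 ctr [687.8 129.2] len 150.5 wid 29.7 ang 2.19 px [250  29  29 108]
rod 3 1083 ctr [ 675.2 -121.7] len 164.5 wid 38.8 ang 6.23 px [266  38  29 110]
rod 4 1657 ctr [ 675.6 -124.2] len 164.7 wid 121.8 ang -1.53 px [395  38  85 111]
rod 3 1083 ctr [ 675.1 -121.3] len 162.6 wid 38.3 ang 6.23 px [266  38  29 110]
rod 4 1657 ctr [ 675.4 -121.1] len 162.8 wid 120.4 ang -1.53 px [395  38  85 111]
ctr ray [395.27920957 159.43578407   0.        ] cam [544.55074419 155.5728729  530.04170462] tcp px [257.16778453 276.42291778] grasp px [257.20442395 269.1280346 ]
```

```bash
python3 -m pendant '[[-0.019,-0.027,0.025,0,0,0,0.085],[-0.019,-0.027,0.025,0,0,0,0.085],[-0.019,-0.027,0.025,0,0,0,0.085],[-0.019,-0.027,0.025,0,0,0,0.085],[-0.019,-0.027,0.025,0,0,0,0.085],[-0.019,-0.027,0.025,0,0,0,0.085],[0,0,0,0,0,0,0.085],[0,0,0,0,0,0,0.085]]'
python3 - <<'E'
from h import *
d=snap("wrist","w5.png"); go([440,20,240],-38)
im=d["image"][0:330,60:512,::-1]
cv2.imwrite("pics/z5.png",cv2.resize(im,(800,584),interpolation=cv2.INTER_CUBIC))
E
```

```text
clock: 4.9
position: [481.3, 302.4, 262.9]
ee_rot: [1.0, 0.0, 0.0, 0.0]
contact_force: [0.0, -0.4, 0.9]
gripper_width: 85.2
grasp_force: 0.0
yaw now -0.04 shift in present tool axes [-41.8 282.4  23.3] pos [482.  302.3 263.7]
turn about tool z 37.96 shift in turned tool axes [140.71581461 248.31361159  23.65513803]
q6 0.72 clock 4.95
```

View pics/z5.png

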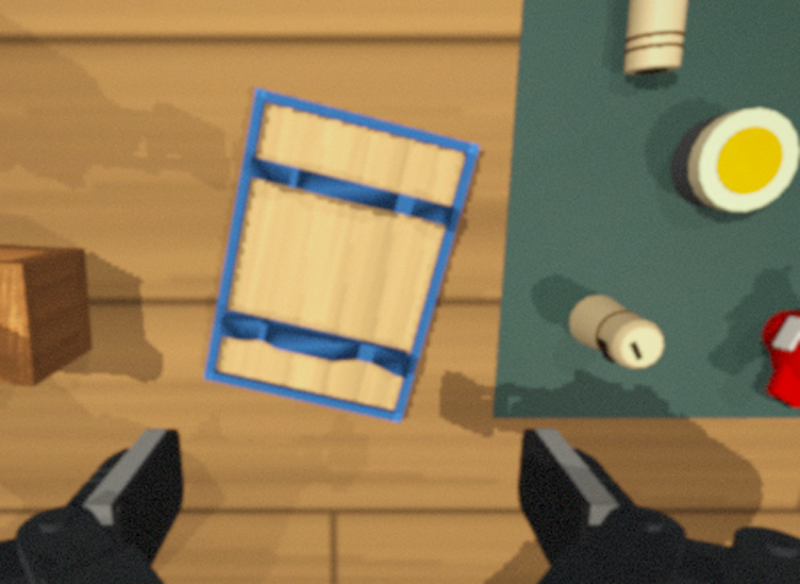

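Run:
```python
from h import *
d=load("w5"); im=d["image"][:,:,::-1]
a=cv2.resize(im[82:132,192:325],(798,300),interpolation=cv2.INTER_LANCZOS4); b=cv2.resize(im[170:220,175:308],(798,300),interpolation=cv2.INTER_LANCZOS4)
cv2.imwrite("pics/z6.png",cv2.convertScaleAbs(np.vstack([a,b]),alpha=1.4,beta=10))
c=load("w5")
t=np.radians(-13.5); X=np.array([np.cos(t),np.sin(t)]);Y=np.array([-np.sin(t),np.cos(t)])
for x,v0,u0 in ((50,82,192),(-50,170,175)):
  for y in (-55,-13,13,25,47,55,70,-70):
    p=proj(d,[*(np.array([496,313])+X*x+Y*y),32]); print(x,y,((p-[u0,v0])*6).round())
```

```text
50 -55 [705. 229.]
50 -13 [475. 171.]
50 13 [331. 136.]
50 25 [264. 119.]
50 47 [140.  88.]
50 55 [95. 77.]
50 70 [10. 56.]
50 -70 [786. 249.]
-50 -55 [663. 222.]
-50 -13 [448. 173.]
-50 13 [314. 142.]
-50 25 [251. 128.]
-50 47 [136. 102.]
-50 55 [94. 92.]
-50 70 [15. 74.]
-50 -70 [738. 240.]
```

View pics/z6.png

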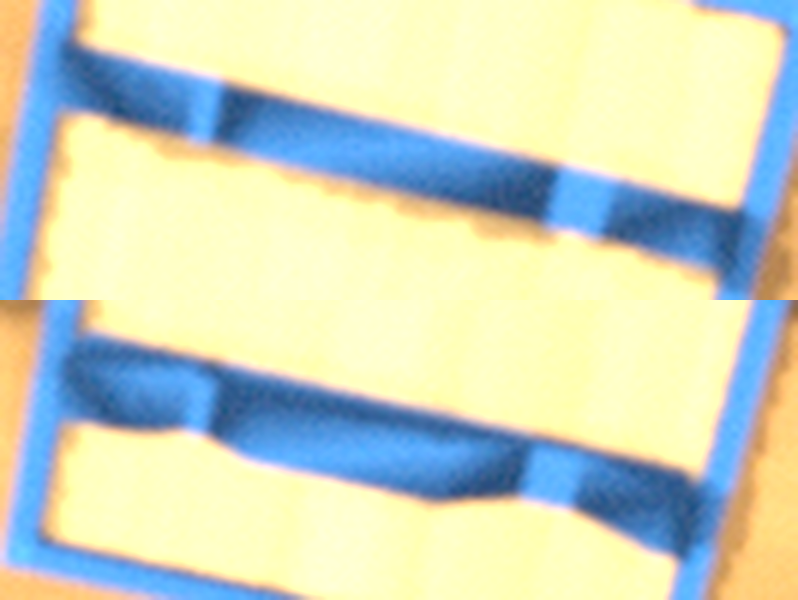

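The patches are the notch floors. The left one is narrow (~5 mm) and sits at y=+36, and the right one is wide (~11 mm) at y=-34, so the tray's x axis is at -13.5°. Pipe first.

```bash
python3 -m pendant '[[0.0295,0.0248,0.0184,0,0,0,0.06],[0.0295,0.0248,0.0184,0,0,0,0.06],[0.0295,0.0248,0.0184,0,0,0,0.06],[0.0295,0.0248,0.0184,0,0,0,0.06],[0.0295,0.0248,0.0184,0,0,0,0.06],[0.0295,0.0248,0.0184,0,0,0,0.06],[0.0295,0.0248,0.0184,0,0,0,0.06],[0,0,0,0,0,-2.2,0.06],[0,0,0,0,0,0,0.06]]'
python3 - <<'E'
from h import *
d=snap("wrist","w6.png"); go([688.5,129,28],2.2)
t=np.radians(-13.5);Y=np.array([-np.sin(t),np.cos(t)]);C=np.array([496,313]);print("pipe tgt",C-34*Y,"rod tgt",C+36*Y)
cv2.imwrite("pics/w6b.png",d["image"][:,:,::-1])
# pipe mask across rows near grasp
h=cv2.cvtColor(d["image"],cv2.COLOR_RGB2HSV); m=cv2.inRange(h,np.array([8,10,130]),np.array([30,120,255]))
for r in (150,180,210,240,260,280):
    u=np.nonzero(m[r,150:370])[0]+150
    if len(u): L,Rr=u.min(),u.max(); print(r,L,Rr,cast(d,(L+Rr)/2,r,20).round(1))
E
```

```text
clock: 5.85
position: [689.2, 126.5, 133.6]
ee_rot: [1.0, 0.017, 0.0, 0.0]
contact_force: [-0.0, -0.1, -0.2]
gripper_width: 59.8
grasp_force: 0.0
yaw now 2.01 shift in present tool axes [ -0.5  -1.4 106.5] pos [688.9 127.6 134.5]
turn about tool z -0.19 shift in turned tool axes [ -0.33276892  -1.39216618 106.45707004]
q6 1.19 clock 5.9
pipe tgt [488.06285763 279.93942271] rod tgt [504.4040331  348.00531713]
150 165 275 [723.8 155.4  20. ]
180 166 275 [701.5 155.   20. ]
210 168 275 [678.  154.2  20. ]
240 169 341 [654.1 127.9  20. ]
260 162 354 [637. 125.  20.]
280 163 352 [619.  124.8  20. ]
```

```bash
python3 -m pendant '[[0,-0.0014,0.045,0,0,0,0.06],[0,0,0.04,0,0,0,0.06],[0,0,0.021,0,0,0,0.06],[0,0,0,0,0,0,0.06],[0,0,0,0,0,0,0],[0,0,0,0,0,0,0],[0,0,0,0,0,0,0],[0,0,0,0,0,0,0],[0,0,0,0,0,0,0]]'
```

```text
clock: 6.8
position: [689.4, 131.7, 30.9]
ee_rot: [1.0, 0.02, 0.003, -0.001]
contact_force: [-0.6, 0.5, 6.2]
gripper_width: 27.8
grasp_force: 59.7
```

```bash
python3 -m pendant '[[0,0,-0.02,0,0,0,0],[0,0,-0.04,0,0,0,0],[0,0,-0.04,0,0,0,0],[0,0,-0.02,0,0,7.85,0],[0,0,0,0,0,7.85,0],[0,0,0,0,0,0,0],[0,0,0,0,0,0,0]]'
python3 - <<'E'
from h import *
d=snap("wrist","w7.png"); go([488.1,279.9,90],-13.5)
E
```

```text
clock: 7.5
position: [687.2, 131.0, 147.2]
ee_rot: [0.993, -0.116, -0.0, 0.0]
contact_force: [0.2, -1.1, -1.5]
gripper_width: 27.9
grasp_force: 59.4
yaw now -13.37 shift in present tool axes [-228.1  -99.    57.1] pos [687.2 130.9 146.8]
turn about tool z 0.13 shift in turned tool axes [-228.35637172  -98.43903994   56.8281626 ]
q6 0.92 clock 7.55
```

View pics/w7.png

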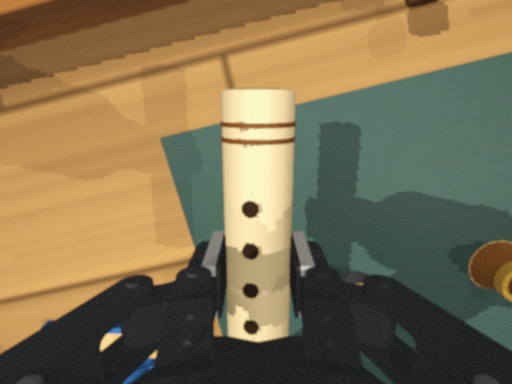

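```bash
python3 - <<'E'
from h import *
d=load("w7");X=np.array([np.cos(np.radians(-13.4)),np.sin(np.radians(-13.4)),0]);T=np.array([687.2,130.9,146.8])
for x in (70,75,80): print(x,proj(d,T+X*x-[0,0,1]),proj(d,T+X*x-[0,0,16]))
E
python3 -m pendant '[[-0.038,-0.0164,0.006,0,0,0,0],[-0.038,-0.0164,0.006,0,0,0,0],[-0.038,-0.0164,0.006,0,0,0,0],[-0.038,-0.0164,0.006,0,0,0,0],[-0.038,-0.0164,0.006,0,0,0,0],[-0.038,-0.0164,0.006,0,0,0.13,0],[0,0,0,0,0,0,0],[0,0,0,0,0,0,0]]'
python3 - <<'E'
from h import *
go([488.1,279.9,48],-13.5)
E
```

```text
70 [259.71248979  98.57400341] [259.50200222  98.89468775]
75 [259.74482241  83.82171781] [259.52844735  85.81419414]
80 [259.77793712  68.71258659] [259.55545904  72.45346111]
clock: 8.35
position: [488.3, 280.5, 111.2]
ee_rot: [0.993, -0.117, -0.0, 0.0]
contact_force: [0.2, -0.1, -0.7]
gripper_width: 27.4
grasp_force: 59.4
yaw now -13.42 shift in present tool axes [ 0.   0.6 63.2] pos [488.3 280.5 111.2]
turn about tool z 0.08 shift in turned tool axes [9.22261458e-04 6.46418535e-01 6.31539326e+01]
q6 0.53 clock 8.35
```

```bash
python3 -m pendant '[[0,0.0006,0.025,0,0,0,0],[0,0,0.022,0,0,0,0],[0,0,0.012,0,0,0,0],[0,0,0.003,0,0,0,0],[0,0,0,0,0,0,0],[0,0,0,0,0,0,0]]'
```

```text
clock: 8.95
position: [489.3, 279.3, 50.1]
ee_rot: [0.993, -0.119, 0.0, -0.0]
contact_force: [0.2, -0.1, -0.2]
gripper_width: 27.9
grasp_force: 59.2
```

```bash
python3 -m pendant '[[0,0,0.0015,0,0,0,0],[0,0,0.0015,0,0,0,0],[0,0,0,0,0,0,0],[0,0,0,0,0,0,0]]'
```

```text
clock: 9.35
position: [489.3, 279.7, 48.0]
ee_rot: [0.993, -0.118, 0.001, -0.001]
contact_force: [-1.4, -0.5, 5.4]
gripper_width: 27.9
grasp_force: 60.0
```

```bash
python3 -m pendant '[[0,0,0,0,0,0,0.055],[0,0,0,0,0,0,0.055],[0,0,0,0,0,0,0.055],[0,0,-0.02,0,0,0,0.055],[0,0,-0.045,0,0,0,0.055],[0,0,-0.045,0,0,0,0.055],[0,0,-0.045,0,0,0,0.06],[0,0,0,0,0,0,0.06],[0,0,0,0,0,0,0.06]]'
python3 - <<'E'
from h import *
d=snap("wrist","w8.png"); go([675,-121,150],9)
E
```

```text
clock: 10.25
position: [488.9, 279.6, 202.6]
ee_rot: [0.993, -0.119, 0.001, -0.001]
contact_force: [-1.0, 0.8, -1.5]
gripper_width: 60.1
grasp_force: 0.0
yaw now -13.65 shift in present tool axes [275.9 344.6  50.8] pos [488.3 279.  201. ]
turn about tool z -22.65 shift in turned tool axes [121.86081842 424.31760805  50.97781931]
q6 0.53 clock 10.3
```

View pics/w8.png

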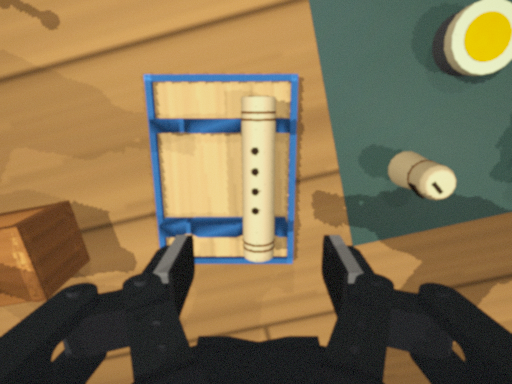

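w8 shows the pipe lying in the wide notches, with its ends at (258,96) and (258,260), parallel to the tray. The tray spans rows 77–262. I'll check along the axis and work out the rod.

Run:
```python
from h import *
d=load("w8"); t=np.radians(-13.5);M=np.array([[np.cos(t),np.sin(t)],[-np.sin(t),np.cos(t)]])
for p in ((258,96,45),(258,245,47),(258,260,35)): print(M@(cast(d,*p)[:2]-[496,313]))
c=cv2.minAreaRect(np.float32([M@(cast(d,*p[0],12)[:2]-[496,313]) for p in np.vstack(comps(d,[100,120,60],[125,255,255],15,(135,65,310,270)))])); print(c)
w=load("w3"); a,b=cast(w,272.5,41,6),cast(w,287.5,148,6); print(a,b,(a+b)/2,np.degrees(np.arctan2(*(a-b)[[1,0]])))
# row-wise rod centres
h=cv2.cvtColor(w["image"],cv2.COLOR_RGB2HSV); m=cv2.inRange(h,np.array([12,120,120]),np.array([30,255,255]))
P=[]
for r in range(48,146,4):
    u0=272.5+(r-41)*15/107; u=np.nonzero(m[r,int(u0)-9:int(u0)+10])[0]+int(u0)-9
    if len(u): P.append(cast(w,u.mean(),r,6)[:2])
P=np.array(P); k=np.polyfit(P[:,0],P[:,1],1); print(np.degrees(np.arctan(k[0])),np.polyval(k,675), (P[:,1]-np.polyval(k,P[:,0])).std())
```

```text
[ 74.51333831 -33.43880047]
[-58.08303164 -33.10750873]
[-79.73116422 -33.02597427]
((-0.26908111572265625, 0.5207061767578125), (138.75814819335938, 187.62396240234375), 89.92121124267578)
[ 751.22149332 -102.3154016     6.        ] [ 591.37847793 -129.29244577    6.        ] [ 671.29998562 -115.80392369    6.        ] 9.579655064190831
9.450547906556437 -114.4821959589242 0.2879290135739619
```

```bash
python3 -m pendant '[[0,0,0,0,0,-7.7,0.06],[0,0,0,0,0,-7.7,0.06],[0,0,0,0,0,-7.75,0.06],[0.0115,0.042,0.005,0,0,0,0.05],[0.0115,0.042,0.005,0,0,0,0.05],[0.0115,0.042,0.005,0,0,0,0.05],[0.0115,0.042,0.005,0,0,0,0.05],[0.0115,0.042,0.005,0,0,0,0.05],[0.0115,0.042,0.005,0,0,0,0.05],[0.0115,0.042,0.005,0,0,0,0.05],[0.0115,0.042,0.005,0,0,0,0.05],[0.0115,0.042,0.005,0,0,0,0.05]]'
python3 -m pendant '[[0.0115,0.042,0.005,0,0,0,0.05],[0,0,0.02,0,0,0,0.05],[0,0,0,0,0,0,0.05],[0,0,0,0,0,0,0.05]]'
python3 - <<'E'
from h import *
w=snap("wrist","w9.png"); go([671,-115.5,28],9.5)
h=cv2.cvtColor(w["image"],cv2.COLOR_RGB2HSV); m=cv2.inRange(h,np.array([12,120,120]),np.array([30,255,255])); m[:,:200]=0;m[:,320:]=0
k,l,st,ct=cv2.connectedComponentsWithStats(m); print(st[st[:,4]>150][1:])
j=1+np.argmax(st[1:,4]); P=[]
for r in range(20,300,6):
    u=np.nonzero(l[r]==j)[0]
    if 3<len(u)<40: P.append([*cast(w,u.mean(),r,6)[:2],len(u),r])
P=np.array(P); print(P[[0,-1]]); k=np.polyfit(P[:,0],P[:,1],1); print(np.degrees(np.arctan(k[0])),np.polyval(k,671),(P[:,1]-np.polyval(k,P[:,0])).std())
E
```

```text
clock: 11.5
position: [652.8, -78.1, 153.6]
ee_rot: [0.997, 0.083, -0.002, -0.0]
contact_force: [0.2, 1.0, -1.5]
gripper_width: 49.7
grasp_force: 0.0
clock: 11.9
position: [670.6, -115.7, 129.4]
ee_rot: [0.997, 0.083, -0.002, -0.0]
contact_force: [0.5, 0.5, -0.8]
gripper_width: 50.1
grasp_force: 0.0
yaw now 9.59 shift in present tool axes [ -0.2   0.2 102.8] pos [ 671.4 -115.3  130.8]
turn about tool z 0.09 shift in turned tool axes [ -0.39531739   0.18371256 102.82762587]
q6 1.67 clock 11.95
[[  200     0   120   286 13981]]
[[ 743.93686212 -122.52049061   34.           98.        ]
 [ 590.97785996 -128.83653176    9.          284.        ]]
8.41927833667097 -115.79428289134381 3.298808873316242
```

```bash
python3 -m pendant '[[0,0,0.04,0,0,0,0.04],[0,0,0.04,0,0,0,0.04],[0,0,0.02,0,0,0,0.04],[0,0,0.002,0,0,0,0.04],[0,0,0,0,0,0,0.04],[0,0,0,0,0,0,0],[0,0,0,0,0,0,0],[0,0,0,0,0,0,0],[0,0,0,0,0,0,0],[0,0,0,0,0,0,0]]'
```

```text
clock: 12.95
position: [673.1, -115.6, 32.2]
ee_rot: [0.997, 0.083, 0.002, 0.0]
contact_force: [-0.4, 1.3, 6.0]
gripper_width: 7.9
grasp_force: 58.7
```

```bash
python3 -m pendant '[[0,0,-0.01,0,0,0,0],[0,0,-0.02,0,0,0,0],[0,0,-0.04,0,0,0,0],[0,0,-0.04,0,0,0,0],[0,0,0,0,0,7.7,0],[0,0,0,0,0,7.7,0],[0,0,0,0,0,7.6,0],[0,0,0,0,0,0,0],[0,0,0,0,0,0,0]]'
python3 - <<'E'
from h import *
w=snap("wrist","w10.png"); go([504.4,348,120],-13.5)
E
```

```text
clock: 13.85
position: [671.5, -115.9, 139.7]
ee_rot: [0.993, -0.116, -0.0, -0.0]
contact_force: [-0.5, 0.1, -1.6]
gripper_width: 7.5
grasp_force: 58.2
yaw now -13.35 shift in present tool axes [-269.7 -412.8   19.6] pos [ 671.6 -115.9  139.6]
turn about tool z 0.15 shift in turned tool axes [-270.83949811 -412.04214755   19.57933271]
q6 1.27 clock 13.9
```

View pics/w10.png

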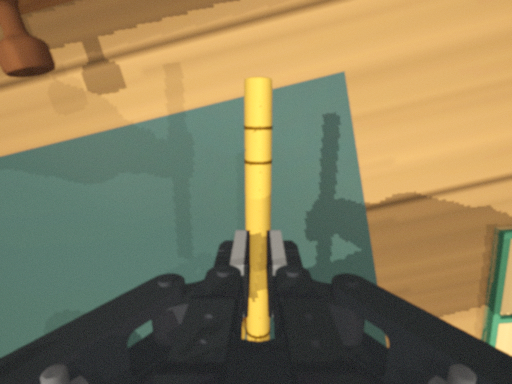

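Run:
```python
from h import *
d=load("w10");a=np.radians(-13.35);X=np.array([np.cos(a),np.sin(a),0]);T=np.array([671.6,-115.9,139.6])
for z in (10,20,26): print(z,[proj(d,T+X*x-[0,0,z]).round(1) for x in (80,-80)])
```

```text
10 [array([259.4,  70.9]), array([258.9, 405.3])]
20 [array([259.3,  73.1]), array([258.9, 388.4])]
26 [array([259.2,  74.4]), array([258.8, 379.1])]
```

```bash
python3 -m pendant '[[-0.0246,-0.0374,0,0,0,0.15,0],[-0.0246,-0.0374,0,0,0,0,0],[-0.0246,-0.0374,0,0,0,0,0],[-0.0246,-0.0374,0,0,0,0,0],[-0.0246,-0.0374,0,0,0,0,0],[-0.0246,-0.0374,0,0,0,0,0],[-0.0246,-0.0374,0,0,0,0,0],[-0.0246,-0.0374,0,0,0,0,0],[-0.0246,-0.0374,0,0,0,0,0],[-0.0246,-0.0374,0,0,0,0,0],[-0.0246,-0.0374,0,0,0,0,0],[0,0,0,0,0,0,0]]'
python3 -m pendant '[[0,0,0.02,0,0,0,0],[0,0,0.01,0,0,0,0],[0,0,0,0,0,0,0]]'
python3 - <<'E'
from h import *
go([504.4,348,56],-13.5)
E
```

```text
clock: 15.1
position: [504.2, 352.8, 139.8]
ee_rot: [0.993, -0.115, 0.001, -0.001]
contact_force: [-0.4, 0.1, -1.1]
gripper_width: 7.6
grasp_force: 58.3
clock: 15.4
position: [504.7, 346.3, 107.6]
ee_rot: [0.993, -0.119, -0.001, 0.002]
contact_force: [-0.1, -0.5, -1.1]
gripper_width: 7.7
grasp_force: 58.3
yaw now -13.62 shift in present tool axes [-0.6 -1.8 51.6] pos [504.7 346.3 107.6]
turn about tool z -0.12 shift in turned tool axes [-0.68365361 -1.58163649 51.55689706]
q6 0.47 clock 15.4
```

```bash
python3 -m pendant '[[0,-0.0016,0.02,0,0,0,0],[0,0,0.018,0,0,0,0],[0,0,0.006,0,0,0,0],[0,0,0.003,0,0,0,0],[0,0,0.002,0,0,0,0],[0,0,0,0,0,0,0],[0,0,0,0,0,0,0]]'
```

```text
clock: 16.1
position: [506.3, 349.5, 61.3]
ee_rot: [0.993, -0.119, 0.0, -0.001]
contact_force: [0.3, -0.1, -1.3]
gripper_width: 7.4
grasp_force: 58.3
```

```bash
python3 -m pendant '[[-0.001,0.001,0.002,0,0,0,0],[0,0,0.002,0,0,0,0],[0,0,0.001,0,0,0,0],[0,0,0,0,0,0,0],[0,0,0,0,0,0,0]]'
```

```text
clock: 16.6
position: [504.6, 348.2, 55.8]
ee_rot: [0.993, -0.119, -0.0, 0.0]
contact_force: [-3.2, -2.2, 2.3]
gripper_width: 7.7
grasp_force: 59.3
```

```bash
python3 -m pendant '[[0,0,0,0,0,0,0.03],[0,0,0,0,0,0,0.03],[0,0,0,0,0,0,0.03],[0,0,-0.02,0,0,0,0.03],[0,0,-0.045,0,0,0,0.05],[0,0,-0.045,0,0,0,0.05],[0,0,-0.04,0,0,0,0.06],[0,0,0,0,0,0,0.06],[0,0,0,0,0,0,0.06]]'
python3 - <<'E'
from h import *
d=snap("wrist","w11.png"); go([452,127,120],0)
E
```

```text
clock: 17.5
position: [504.9, 349.0, 206.7]
ee_rot: [0.993, -0.119, 0.001, -0.001]
contact_force: [-0.4, -0.1, -0.7]
gripper_width: 59.9
grasp_force: 0.0
yaw now -13.64 shift in present tool axes [  1.4 227.5  85.1] pos [504.3 348.4 205.1]
turn about tool z -13.64 shift in turned tool axes [-52.30687751 221.38046602  85.11588862]
q6 0.47 clock 17.55
```

View pics/w11.png

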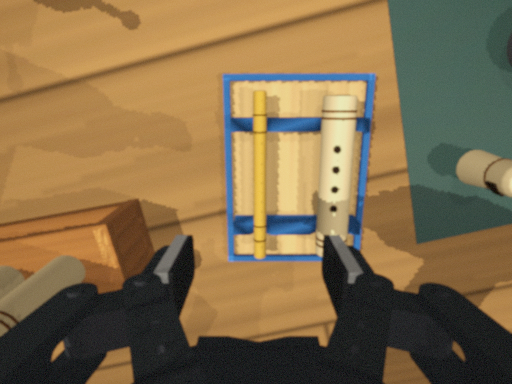

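w11 shows the rod in the narrow notches, from (260,91) to (259,258), parallel to the tray. Now the dove.

```bash
python3 -m pendant '[[0,0,0,0,0,8.1,0.08],[0,0,0,0,0,8.1,0.08],[0,0,0,0,0,8.1,0.08],[0.0206,0.0383,0,0,0,0,0.08],[0.0206,0.0383,0,0,0,0,0.08],[0.0206,0.0383,0,0,0,0,0.08],[0.0206,0.0383,0,0,0,0,0.08],[0.0206,0.0383,0,0,0,0,0.08],[0.0206,0.0383,0,0,0,0,0.08],[0.0206,0.0383,0,0,0,0,0.08],[0.0206,0.0383,0,0,0,0,0.08],[0,0,0,0,0,0,0.08]]'
python3 -m pendant '[[0,0,0,0,0,0,0.08]]'
python3 - <<'E'
from h import *
d=snap("wrist","w12.png"); go([447,7,100],-38)
cv2.imwrite("pics/z12.png",cv2.resize(d["image"][130:310,130:390,::-1],(780,540),interpolation=cv2.INTER_CUBIC))
for c in comps(d,[0,150,80],[6,255,255],100): print("red",cv2.minAreaRect(c),cv2.contourArea(c))
for c in comps(d,[20,120,120],[32,255,255],15,(150,100,360,300)): print("yellow",cv2.minAreaRect(c)[0],cv2.contourArea(c))
E
```

```text
clock: 18.75
position: [443.8, 1.7, 203.7]
ee_rot: [0.945, -0.328, -0.002, 0.001]
contact_force: [0.2, 0.9, -0.9]
gripper_width: 79.9
grasp_force: 0.0
clock: 18.85
position: [445.7, 4.5, 204.4]
ee_rot: [0.945, -0.326, -0.001, 0.001]
contact_force: [0.3, -0.3, 0.7]
gripper_width: 79.8
grasp_force: 0.0
yaw now -37.96 shift in present tool axes [ -0.2  -2.  104.6] pos [446.1   5.3 204.6]
turn about tool z 0.04 shift in turned tool axes [ -0.32282516  -1.84857737 104.56397264]
q6 0.53 clock 18.9
red ((256.0, 181.0), (76.0, 42.0), 90.0) 2317.0
yellow (251.5, 138.0) 40.5
```

View pics/z12.png

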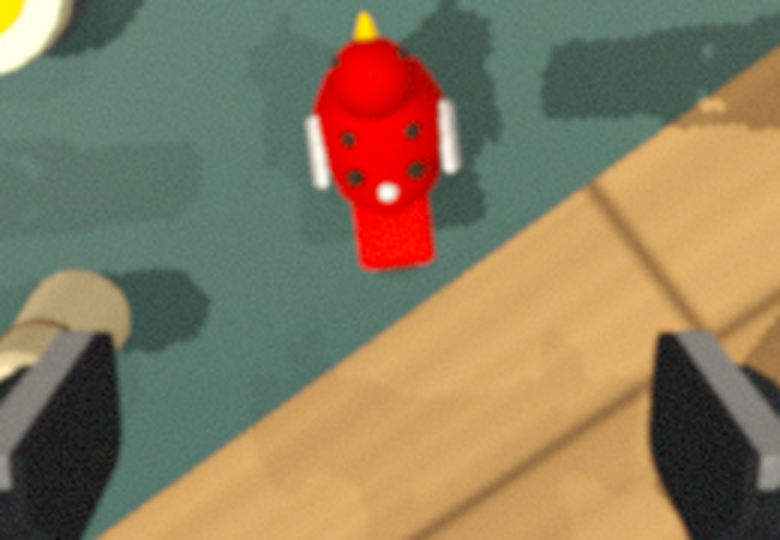

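The zoom shows the dove with its beak at crop (363,12) and tail end at (397,266), turned about 7° left of the tool. The wings are at (317,152) and (449,137).

Run:
```python
from h import *
d=load("w12");w=load("w1")
b=tri((d,251,134),(w,374.6,144.9)); t=tri((d,262.3,218.7),(w,341.7,186.4)); print("beak",b,"tail",t)
v=(b[0]-t[0])[:2]; print("yaw",np.degrees(np.arctan2(v[1],v[0])),np.linalg.norm(v)); u=v/np.linalg.norm(v)
print("origin from tail/beak",t[0][:2]+42*u,b[0][:2]-38*u)
print("body cast",cast(d,256.7,171.7,27))
o=(t[0][:2]+42*u+b[0][:2]-38*u)/2+3*u; go([*o,33],-31.5)
print(cast(load("w12"),130+317/3,130+152/3,32),cast(d,130+449/3,130+137/3,32))
```

```text
beak (array([482.76061982, -16.92122175,  53.64311305]), np.float64(0.32901729792020157)) tail (array([415.22110604,  24.12410541,  41.37491284]), np.float64(0.5325473925810519))
yaw -31.288019396116958 79.03356757652128
origin from tail/beak [451.11293866   2.31180725] [450.28705697   2.81371468]
body cast [450.61488023   2.55638569  27.        ]
yaw now -37.96 shift in present tool axes [  8.5  -1.2 171.6] pos [446.1   5.3 204.6]
turn about tool z -6.46 shift in turned tool axes [ 8.36171215e+00 -3.42138760e-02  1.71563973e+02]
q6 0.53 clock 18.9
[456.83144597  22.54521332  32.        ] [435.3779471  -12.54681184  32.        ]
```

```bash
python3 -m pendant '[[0,0,0,0,0,-6.5,0.08],[0.0084,0,0.04,0,0,0,0.08],[0,0,0.045,0,0,0,0.08],[0,0,0.045,0,0,0,0.08],[0,0,0.025,0,0,0,0.08],[0,0,0.014,0,0,0,0.08],[0,0,0,0,0,0,0.08],[0,0,0,0,0,0,0.06],[0,0,0,0,0,0,0],[0,0,0,0,0,0,0],[0,0,0,0,0,0,0],[0,0,0,0,0,0,0]]'
python3 -m pendant '[[0,0,0,0,0,0,0]]'
python3 - <<'E'
from h import *
go([453.3,1,35],-31.3)
E
```

```text
clock: 20.1
position: [454.3, 1.6, 37.9]
ee_rot: [0.963, -0.271, 0.001, -0.001]
contact_force: [-1.6, 2.5, 5.8]
gripper_width: 39.8
grasp_force: 60.0
clock: 20.2
position: [454.3, 1.6, 37.9]
ee_rot: [0.963, -0.271, 0.001, -0.001]
contact_force: [-1.4, 1.4, 5.6]
gripper_width: 39.4
grasp_force: 60.0
yaw now -31.41 shift in present tool axes [-0.5  1.   2.9] pos [454.3   1.6  37.9]
turn about tool z -0.11 shift in turned tool axes [-0.53648087  1.00472069  2.93841383]
q6 0.66 clock 20.2
```

```bash
python3 -m pendant '[[0,0,-0.01,0,0,0,0],[0,0,-0.03,0,0,0,0],[0,0,-0.035,0,0,0,0],[0,0,-0.03,0,0,0,0],[0,0,-0.01,0,0,0,0],[0,0,0,0,0,-7.6,0],[0,0,0,0,0,-7.6,0],[0,0,0,0,0,-7.6,0],[0,0,0,0,0,0,0]]'
python3 - <<'E'
from h import *
go([448.6,-327.5,140],-8.6)
E
```

```text
clock: 21.1
position: [452.9, 1.0, 151.2]
ee_rot: [0.997, -0.076, -0.001, 0.0]
contact_force: [0.8, -1.2, -1.3]
gripper_width: 39.6
grasp_force: 60.8
yaw now -8.66 shift in present tool axes [ 45.2 325.4  11.2] pos [452.9   1.  151.2]
turn about tool z -0.06 shift in turned tool axes [ 44.84164886 325.41127279  11.1800238 ]
q6 1.06 clock 21.1
```

```bash
python3 -m pendant '[[0.003,0.02,0,0,0,0,0],[0.005,0.0363,0,0,0,0,0],[0.005,0.0363,0,0,0,0,0],[0.005,0.0363,0,0,0,0,0],[0.005,0.0363,0,0,0,0,0],[0.005,0.0363,0,0,0,0,0],[0.005,0.0363,0,0,0,0,0],[0.005,0.0363,0,0,0,0,0],[0.005,0.036,0,0,0,0,0],[0.002,0.0155,0.01,0,0,0,0],[0,0,0,0,0,0,0],[0,0,0,0,0,0,0]]'
python3 - <<'E'
from h import *
d=snap("wrist","w13.png"); go([448.6,-327.5,44],-8.6)
c=np.vstack(comps(d,[65,60,50],[95,255,200],15,(120,20,400,330)))
E
```

```text
clock: 22.3
position: [448.4, -326.9, 140.4]
ee_rot: [0.997, -0.076, -0.001, -0.001]
contact_force: [0.3, -0.0, -1.7]
gripper_width: 39.6
grasp_force: 60.9
yaw now -8.66 shift in present tool axes [ 0.1  0.9 96.9] pos [ 448.8 -326.6  140.9]
turn about tool z -0.06 shift in turned tool axes [-6.23748942e-02  8.80160749e-01  9.69331735e+01]
q6 1.76 clock 22.35
```

View pics/w13.png

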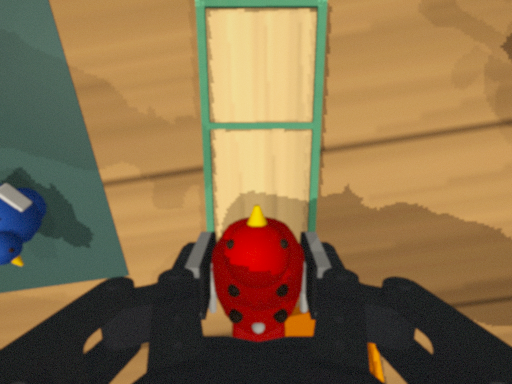

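w13 shows the dove held upright over the long bay. The divider runs (209,126)–(316,126) and the tray's top rim is at v=4.

```bash
python3 - <<'E'
from h import *
d=load("w13"); t=np.radians(-8.6);M=np.array([[np.cos(t),np.sin(t)],[-np.sin(t),np.cos(t)]])
for p in ((204,126),(320,125),(262,126),(262,4),(195,4),(327,4)): print(p,M@(cast(d,*p,12)[:2]-[484.7,-333.2]))
E
python3 -m pendant '[[0,0.001,0.02,0,0,0,0],[0,0,0.03,0,0,0,0],[0,0,0.025,0,0,0,0],[0,0,0.01,0,0,0,0],[0,0,0.003,0,0,0,0],[0,0,0,0,0,0,0],[0,0,0,0,0,0,0]]'
```

```text
(204, 126) [14.32999399 41.88194567]
(320, 125) [ 14.84357832 -45.49027915]
(262, 126) [14.21697341 -1.83300649]
(262, 4) [96.19655374 -1.75840103]
(195, 4) [96.33536956 44.08093902]
(327, 4) [ 96.06194736 -46.20771473]
clock: 23.05
position: [450.1, -328.7, 54.8]
ee_rot: [0.997, -0.075, 0.001, 0.0]
contact_force: [0.3, -0.3, -2.1]
gripper_width: 39.9
grasp_force: 60.9
```

```bash
python3 -m pendant '[[0,0,0.003,0,0,0,0],[0,0,0.003,0,0,0,0],[0,0,0.002,0,0,0,0],[0,0,0,0,0,0,0],[0,0,0,0,0,0,0]]'
```

```text
clock: 23.55
position: [449.0, -328.5, 45.5]
ee_rot: [0.997, -0.075, -0.0, -0.0]
contact_force: [0.1, -0.2, -1.2]
gripper_width: 39.7
grasp_force: 60.9
```

```bash
python3 -m pendant '[[0,0,0.001,0,0,0,0],[0,0,0.001,0,0,0,0],[0,0,0.0005,0,0,0,0],[0,0,0,0,0,0,0],[0,0,0,0,0,0,0]]'
```

```text
clock: 24.05
position: [449.2, -328.6, 44.0]
ee_rot: [0.997, -0.075, 0.0, 0.0]
contact_force: [-2.3, 1.6, 5.1]
gripper_width: 39.8
grasp_force: 61.5
```

```bash
python3 -m pendant '[[0,0,0,0,0,0,0.06],[0,0,0,0,0,0,0.06],[0,0,0,0,0,0,0.06],[0,0,-0.02,0,0,0,0.06],[0,0,-0.045,0,0,0,0.06],[0,0,-0.045,0,0,0,0.06],[0,0,-0.04,0,0,0,0.06],[0,0,0,0,0,0,0.06],[0,0,0,0,0,0,0.06]]'
python3 - <<'E'
from h import *
d=snap("wrist","w14.png"); go([530,-64,195],-8.6)
b=comps(d,[0,150,80],[6,255,255],100); print([cv2.minAreaRect(x) for x in b])
t=np.radians(-8.6);M=np.array([[np.cos(t),np.sin(t)],[-np.sin(t),np.cos(t)]])
for x in b[:1]: print(M@(cast(d,*cv2.minAreaRect(x)[0],30)[:2]-[484.5,-334.5]))
E
```

```text
clock: 24.95
position: [449.3, -328.5, 194.0]
ee_rot: [0.997, -0.075, 0.001, 0.0]
contact_force: [0.5, -0.3, -1.1]
gripper_width: 59.9
grasp_force: 0.0
yaw now -8.65 shift in present tool axes [  40.8 -273.4   -2.3] pos [ 448.6 -328.2  192.5]
turn about tool z -0.05 shift in turned tool axes [  40.97990334 -273.37700137   -2.46591758]
q6 1.76 clock 25.0
[((257.5, 196.5), (77.0, 43.0), 90.0), ((502.0, 95.0), (56.0, 18.0), 90.0)]
[-49.85316004   1.56395565]
```

```bash
python3 -m pendant '[[0.0058,-0.039,0,0,0,0,0.06],[0.0058,-0.039,0,0,0,0,0.06],[0.0058,-0.039,0,0,0,0,0.06],[0.0058,-0.039,0,0,0,0,0.06],[0.0058,-0.039,0,0,0,0,0.06],[0.0058,-0.039,0,0,0,0,0.06],[0.0058,-0.039,0,0,0,0,0.06],[0,0,0,0,0,0,0.06],[0,0,0,0,0,0,0.06]]'
python3 - <<'E'
from h import *
d=snap("wrist","w15.png"); go([560,-64,100],-8.6)
cv2.imwrite("pics/z15.png",np.hstack([cv2.resize(d["image"][60:320,130:390,::-1],(400,400),interpolation=cv2.INTER_CUBIC),cv2.resize(load("w2")["image"][55:120,190:255,::-1],(400,400),interpolation=cv2.INTER_CUBIC)]))
E
```

```text
clock: 25.9
position: [529.5, -63.9, 191.2]
ee_rot: [0.997, -0.074, -0.002, 0.0]
contact_force: [0.0, -0.3, -0.2]
gripper_width: 59.9
grasp_force: 0.0
yaw now -8.6 shift in present tool axes [30.5 -5.4 91.3] pos [529.3 -64.7 191.4]
turn about tool z -0.0 shift in turned tool axes [30.22011558 -5.26112647 91.44289757]
q6 1.24 clock 25.95
```

View pics/z15.png

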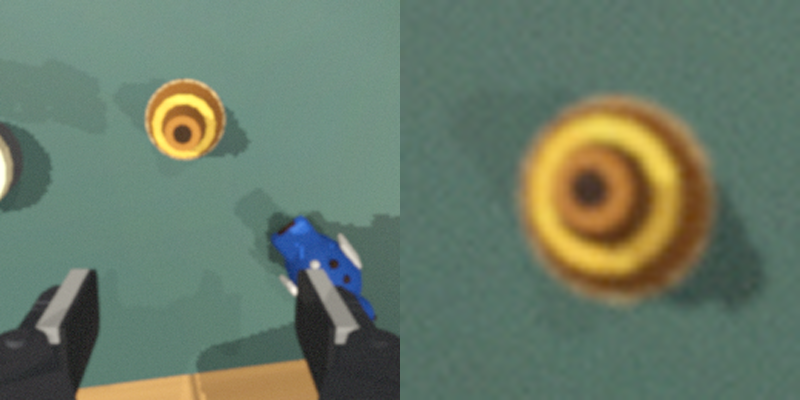

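The zoom shows the bell tip hole at native (248.3,146.5) and ring centre (249.3,142.6) in w15. In w2 they are (220.9,85.4) and (224.3,86.2).

Run:
```python
from h import *
d=load("w15");w=load("w2")
print(tri((d,248.3,146.5),(w,220.9,85.4)),tri((d,249.3,142.6),(w,224.3,86.2)))
p=cast(d,249.3,142.6,34);q=cast(d,248.3,146.5,64);print(p,q); m=(p+q)/2
go([m[0],m[1],42],-8.6)
w5=load("w5");w8=load("w8");
```

```text
(array([565.51552031, -61.56159452,  61.06755865]), np.float64(0.15310501234624438)) (array([565.33925585, -62.5163957 ,  33.26862009]), np.float64(1.1551095779088103))
[565.04460021 -61.4547975   34.        ] [565.85192303 -61.56034603  64.        ]
yaw now -8.6 shift in present tool axes [ 35.7  -8.7 149.3] pos [529.3 -64.7 191.4]
turn about tool z -0.0 shift in turned tool axes [ 35.23441291  -8.54023846 149.44289757]
q6 1.24 clock 25.95
```

```bash
python3 -m pendant '[[0.0176,-0.0043,0.02,0,0,0,0.07],[0.0176,-0.0043,0.02,0,0,0,0.07],[0,0,0.04,0,0,0,0.07],[0,0,0.04,0,0,0,0.07],[0,0,0.02,0,0,0,0.07],[0,0,0.0085,0,0,0,0.07],[0,0,0,0,0,0,0.07],[0,0,0,0,0,0,0],[0,0,0,0,0,0,0],[0,0,0,0,0,0,0],[0,0,0,0,0,0,0],[0,0,0,0,0,0,0]]'
python3 - <<'E'
from h import *
d=snap("wrist","w16.png"); go([565.4,-61.5,42],-8.6)
E
```

```text
clock: 27.15
position: [567.3, -61.4, 46.5]
ee_rot: [0.997, -0.075, 0.002, -0.0]
contact_force: [-0.6, -0.0, 7.3]
gripper_width: 32.2
grasp_force: 59.2
yaw now -8.59 shift in present tool axes [-1.9  0.4  4.5] pos [567.3 -61.4  46.5]
turn about tool z 0.01 shift in turned tool axes [-1.88938914  0.38235829  4.45960055]
q6 1.24 clock 27.2
```

View pics/w16.png

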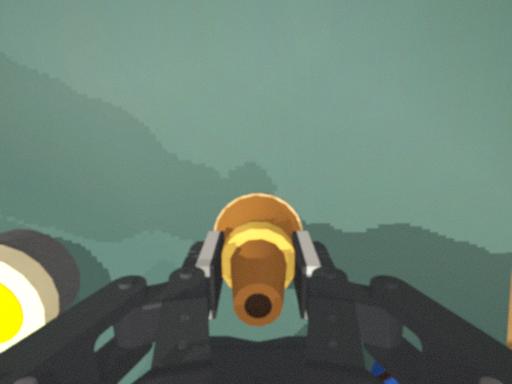

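w16 shows the ring gripped between both pads, with the bell upright. Moving it to the square bay.

```bash
python3 -m pendant '[[0,0,-0.01,0,0,0,0],[0,0,-0.03,0,0,0,0],[0,0,-0.03,0,0,0,0],[0,0,-0.03,0,0,0,0],[0.0021,0.0403,0,0,0,0,0],[0.0021,0.0403,0,0,0,0,0],[0.0021,0.0403,0,0,0,0,0],[0.0021,0.0403,0,0,0,0,0],[0.0021,0.0403,0,0,0,0,0],[0.0021,0.0403,0,0,0,0,0],[0.0021,0.0403,0,0,0,0,0],[0,0,0,0,0,0,0]]'
python3 -m pendant '[[0,0,0.02,0,0,0,0],[0,0,0,0,0,0,0],[0,0,0,0,0,0,0]]'
python3 - <<'E'
from h import *
d=snap("wrist","w17.png"); go([539.9,-342.7,53],-8.6)
E
```

```text
clock: 28.4
position: [537.4, -346.6, 144.7]
ee_rot: [0.997, -0.078, 0.0, 0.0]
contact_force: [-0.2, 0.9, -1.5]
gripper_width: 32.3
grasp_force: 59.8
clock: 28.7
position: [538.4, -342.0, 124.7]
ee_rot: [0.997, -0.075, -0.0, -0.0]
contact_force: [0.6, -0.6, -0.5]
gripper_width: 32.3
grasp_force: 59.8
yaw now -8.56 shift in present tool axes [ 1.1  0.4 72.3] pos [ 538.9 -342.1  125.3]
turn about tool z 0.04 shift in turned tool axes [ 1.10473777  0.46521678 72.31628924]
q6 1.73 clock 28.75
```

```bash
python3 -m pendant '[[0.001,0.0005,0.025,0,0,0,0],[0,0,0.025,0,0,0,0],[0,0,0.01,0,0,0,0],[0,0,0.004,0,0,0,0],[0,0,0.003,0,0,0,0],[0,0,0.002,0,0,0,0],[0,0,0.001,0,0,0,0],[0,0,0,0,0,0,0],[0,0,0,0,0,0,0]]'
```

```text
clock: 29.65
position: [539.6, -343.3, 55.0]
ee_rot: [0.997, -0.075, 0.0, 0.0]
contact_force: [0.3, -0.8, -1.3]
gripper_width: 32.1
grasp_force: 59.8
```

```bash
python3 -m pendant '[[0,0,0.001,0,0,0,0],[0,0,0.001,0,0,0,0],[0,0,0.0005,0,0,0,0],[0,0,0,0,0,0,0],[0,0,0,0,0,0,0]]'
```

```text
clock: 30.15
position: [539.4, -343.3, 52.5]
ee_rot: [0.997, -0.075, 0.0, 0.0]
contact_force: [-0.7, 1.1, 4.3]
gripper_width: 32.3
grasp_force: 60.1
```

```bash
python3 -m pendant '[[0,0,0,0,0,0,0.055],[0,0,0,0,0,0,0.055],[0,0,0,0,0,0,0.055],[0,0,-0.03,0,0,0,0.055],[0,0,-0.045,0,0,0,0.055],[0,0,-0.045,0,0,0,0.055],[0,0,-0.03,0,0,0,0.055],[0,0,0,0,0,0,0.055],[0,0,0,0,0,0,0.055]]'
python3 - <<'E'
from h import *
d=snap("wrist","w18.png"); go([440,127,200],-8.6)
E
```

```text
clock: 31.05
position: [539.4, -343.0, 202.4]
ee_rot: [0.997, -0.075, 0.001, -0.0]
contact_force: [-0.3, -0.5, -0.3]
gripper_width: 55.2
grasp_force: 0.0
yaw now -8.65 shift in present tool axes [-168.4 -449.6    1.7] pos [ 538.8 -342.8  201. ]
turn about tool z -0.05 shift in turned tool axes [-167.97614462 -449.76699226    1.04021263]
q6 1.73 clock 31.1
```

```bash
python3 -m pendant '[[-0.015,-0.042,0,0,0,0,0.055],[-0.015,-0.042,0,0,0,0,0.055],[-0.0,-0.0,0,0,0,0,0.055],[0,0,0,0,0,0,0.055]]'
python3 - <<'E'
from h import *
d=snap("wrist","w19.png"); go([430,127,200],-8.6); a=load("w18")
f=lambda d,u0,u1,v0,v1:cv2.resize(d["image"][v0:v1,u0:u1,::-1],(400,400),interpolation=cv2.INTER_CUBIC)
p=[proj(x,[539.5,-343,60]).astype(int) for x in (a,d)]; print(p)
cv2.imwrite("pics/z19.png",np.hstack([f(x,q[0]-65,q[0]+65,q[1]-65,q[1]+65) for x,q in zip((a,d),p)]))
E
```

```text
clock: 31.5
position: [521.8, -254.7, 200.7]
ee_rot: [0.997, -0.074, -0.001, -0.0]
contact_force: [-0.6, 0.1, 0.4]
gripper_width: 54.9
grasp_force: 0.0
yaw now -8.59 shift in present tool axes [-148.2 -364.5    1.1] pos [ 522.1 -255.5  200.8]
turn about tool z 0.01 shift in turned tool axes [-148.29844298 -364.44807951    0.8495127 ]
q6 1.6 clock 31.55
[array([258, 187]), array([363, 150])]
```

View pics/z19.png

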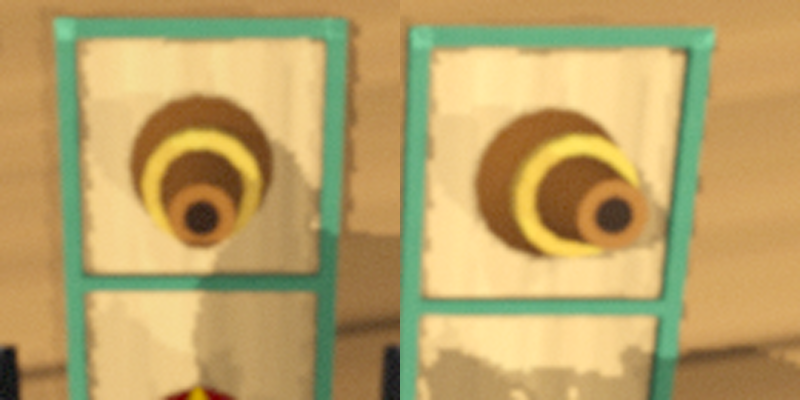

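The zoom shows the bell standing in the square bay. Its tip hole is at crop (202,216) in w18, native (258.65,192.2), and (614,215) in w19, native (367.55,154.9).

```bash
python3 - <<'E'
from h import *
p=tri((load("w18"),258.65,192.2),(load("w19"),367.55,154.9)); print("tip",p, cast(load("w18"),258.65,192.2,70),cast(load("w19"),367.55,154.9,70))
E
python3 -m pendant '[[-0.017,-0.0404,0,0,0,0,0.06],[-0.017,-0.0404,0,0,0,0,0.06],[-0.017,-0.0404,0,0,0,0,0.06],[-0.017,-0.0404,0,0,0,0,0.06],[-0.017,-0.0404,0,0,0,0,0.06],[-0.017,-0.0404,0,0,0,0,0.06],[-0.017,-0.0404,0,0,0,0,0.06],[-0.017,-0.0404,0,0,0,0,0.06],[-0.017,-0.0404,0,0,0,0,0.06],[0,0,0,0,0,0,0.06],[0,0,0,0,0,0,0.06]]'
python3 - <<'E'
from h import *
d=snap("wrist","w20.png"); go([452,127,200],-8.6)
q=proj(d,[455,127,50]).astype(int); u0,v0=q-60; print(u0,v0,"old w5 px")
cv2.imwrite("pics/z20.png",np.hstack([cv2.resize(d["image"][v0:v0+120,u0:u0+120,::-1],(400,400),interpolation=cv2.INTER_CUBIC),cv2.resize(load("w5")["image"][150:230,370:450,::-1],(400,400),interpolation=cv2.INTER_CUBIC)]))
E
```

```text
tip (array([ 537.82449235, -342.91516246,   70.05555256]), np.float64(0.17569275457785052)) [ 537.9886231  -342.88417959   70.        ] [ 537.63607819 -342.97753015   70.        ]
clock: 32.65
position: [425.8, 127.2, 201.5]
ee_rot: [0.997, -0.075, -0.0, 0.0]
contact_force: [1.5, -1.0, 0.6]
gripper_width: 60.0
grasp_force: 0.0
yaw now -8.66 shift in present tool axes [25.7 -4.5  1.5] pos [425.9 126.4 201.5]
turn about tool z -0.06 shift in turned tool axes [25.73686578 -4.52346052  1.49084446]
q6 0.76 clock 32.7
193 91 old w5 px
```

View pics/z20.png

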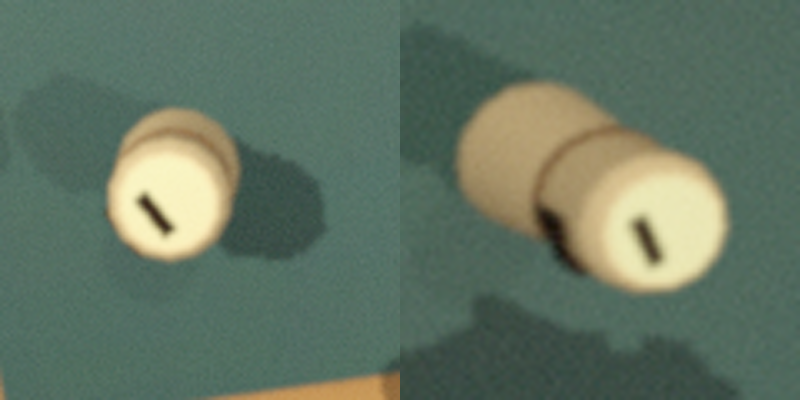

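The zoom shows the mouthpiece head disc centred at native (244,151) in w20 and (422.4,194.4) in w5. The slot is at (239.5,155.5) and (419.6,198.2). There is also a dark hole in its side.

Run:
```python
from h import *
d=load("w20");w=load("w5")
print(tri((d,239.5,155.5),(w,419.6,198.2)),tri((d,244,151),(w,422.4,194.4)))
p=cast(d,244,151,62);print(p,cast(w,422.4,194.4,64)); go([p[0],p[1],54],-8.6)
```

```text
(array([455.76428951, 137.78826277,  67.4563739 ]), np.float64(0.028777584968072055)) (array([458.58823364, 133.83215378,  64.26707624]), np.float64(0.3168392452385265))
[457.95785514 134.05605114  62.        ] [458.82900512 133.63995057  64.        ]
yaw now -8.66 shift in present tool axes [ 30.7 -12.6 147.5] pos [425.9 126.4 201.5]
turn about tool z -0.06 shift in turned tool axes [ 30.57260404 -12.39108602 147.49084446]
q6 0.76 clock 32.7
```

```bash
python3 -m pendant '[[0.0155,-0.0061,0.02,0,0,0,0.06],[0.0156,-0.0061,0.02,0,0,0,0.06],[0,0,0.04,0,0,0,0.06],[0,0,0.04,0,0,0,0.06],[0,0,0.02,0,0,0,0.06],[0,0,0.009,0,0,0,0.06],[0,0,0,0,0,0,0.06],[0,0,0,0,0,0,0],[0,0,0,0,0,0,0],[0,0,0,0,0,0,0],[0,0,0,0,0,0,0],[0,0,0,0,0,0,0]]'
python3 - <<'E'
from h import *
d=snap("wrist","w21.png"); go([458.5,133.8,54],-8.6)
E
```

```text
clock: 33.9
position: [459.1, 134.6, 54.5]
ee_rot: [0.997, -0.075, 0.001, -0.001]
contact_force: [1.7, -0.9, 6.1]
gripper_width: 28.8
grasp_force: 59.4
yaw now -8.57 shift in present tool axes [-0.5  0.9  0.5] pos [459.1 134.6  54.5]
turn about tool z 0.03 shift in turned tool axes [-0.48059194  0.85756903  0.51006598]
q6 0.79 clock 33.95
```

```bash
python3 -m pendant '[[0,0,-0.01,0,0,0,0],[0,0,-0.04,0,0,0,0],[0,0,-0.04,0,0,0,0],[0,0,-0.04,0,0,0,0],[0,0,0,0,0,0,0],[0,0,0,0,0,0,0]]'
python3 - <<'E'
from h import *
d=snap("wrist","w22.png"); go([538,-343,190],-8.6)
f=lambda d:cv2.resize(d["image"][160:360,156:356,::-1],(400,400),interpolation=cv2.INTER_CUBIC)
cv2.imwrite("pics/z22.png",np.hstack([f(load("w21")),f(d)]))
E
```

```text
clock: 34.55
position: [458.0, 134.5, 184.3]
ee_rot: [0.997, -0.075, 0.001, -0.001]
contact_force: [-0.3, -0.9, -0.2]
gripper_width: 28.6
grasp_force: 59.3
yaw now -8.64 shift in present tool axes [151.4 459.5  -7.3] pos [457.4 134.  183. ]
turn about tool z -0.04 shift in turned tool axes [151.02123839 459.60174943  -7.00723504]
q6 0.79 clock 34.6
```

View pics/z22.png

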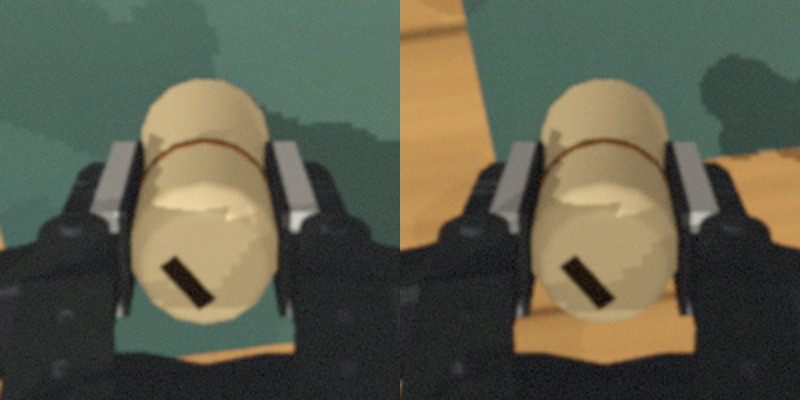

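The mouthpiece is held by its head with no change of tilt after lifting: both crops show identical outlines. Carrying it to the bell.

```bash
python3 -m pendant '[[0.0138,0.0418,0,0,0,0,0],[0.0138,0.0418,0,0,0,0,0],[0.0138,0.0418,0,0,0,0,0],[0.0138,0.0418,0,0,0,0,0],[0.0138,0.0418,0,0,0,0,0],[0.0138,0.0418,0,0,0,0,0],[0.0138,0.0418,0,0,0,0,0],[0.0138,0.0418,0,0,0,0,0],[0.0138,0.0418,0,0,0,0,0],[0.0138,0.0418,0,0,0,0,0],[0.0134,0.0418,0,0,0,0,0],[0,0,0,0,0,0,0]]'
python3 -m pendant '[[0,0,0.02,0,0,0,0],[0,0,0.02,0,0,0,0],[0,0,0,0,0,0,0],[0,0,0,0,0,0,0]]'
python3 - <<'E'
from h import *
d=snap("wrist","w23.png"); go([538.4,-343,94.5],-8.6)
E
```

```text
clock: 35.8
position: [538.1, -347.2, 179.7]
ee_rot: [0.997, -0.078, -0.002, -0.0]
contact_force: [-0.2, 0.6, -0.8]
gripper_width: 28.4
grasp_force: 59.5
clock: 36.2
position: [538.4, -342.5, 142.0]
ee_rot: [0.997, -0.075, -0.001, -0.0]
contact_force: [-0.2, -0.5, 0.5]
gripper_width: 28.0
grasp_force: 59.4
yaw now -8.57 shift in present tool axes [-0.7  0.3 48.6] pos [ 539.1 -342.8  143.1]
turn about tool z 0.03 shift in turned tool axes [-0.69108158  0.3296021  48.62878709]
q6 1.73 clock 36.25
```

```bash
python3 -m pendant '[[-0.0005,0.0003,0.01,0,0,0,0],[0,0,0.01,0,0,0,0],[0,0,0.008,0,0,0,0],[0,0,0.005,0,0,0,0],[0,0,0,0,0,0,0],[0,0,0,0,0,0,0]]'
```

```text
clock: 36.85
position: [538.5, -343.5, 110.0]
ee_rot: [0.997, -0.075, -0.0, 0.0]
contact_force: [-1.1, -0.1, 0.2]
gripper_width: 28.4
grasp_force: 59.4
```

```bash
python3 -m pendant '[[0,0,0.004,0,0,0,0],[0,0,0.004,0,0,0,0],[0,0,0.003,0,0,0,0],[0,0,0,0,0,0,0],[0,0,0,0,0,0,0]]'
```

```text
clock: 37.35
position: [538.3, -343.4, 98.9]
ee_rot: [0.997, -0.075, -0.0, 0.0]
contact_force: [-0.1, -0.4, 0.2]
gripper_width: 28.3
grasp_force: 59.4
```

```bash
python3 -m pendant '[[0,0,0.002,0,0,0,0],[0,0,0.002,0,0,0,0],[0,0,0.0005,0,0,0,0],[0,0,0,0,0,0,0],[0,0,0,0,0,0,0]]'
```

```text
clock: 37.85
position: [538.4, -343.4, 94.7]
ee_rot: [0.997, -0.075, 0.0, 0.0]
contact_force: [-0.2, 0.2, 0.4]
gripper_width: 28.5
grasp_force: 59.6
```

```bash
python3 -m pendant '[[0,0,0.001,0,0,0,0],[0,0,0.001,0,0,0,0],[0,0,0,0,0,0,0],[0,0,0,0,0,0,0]]'
```

```text
clock: 38.25
position: [538.5, -343.4, 94.6]
ee_rot: [0.997, -0.075, 0.0, 0.0]
contact_force: [-2.2, 2.5, 8.9]
gripper_width: 28.4
grasp_force: 60.5
```

```bash
python3 -m pendant '[[0,0,0,0,0,0,0.05],[0,0,0,0,0,0,0.05],[0,0,0,0,0,0,0.06],[0,0,-0.03,0,0,0,0.06],[0,0,-0.045,0,0,0,0.06],[0,0,-0.045,0,0,0,0.06],[-0.01,-0.03,-0.02,0,0,0,0.06],[-0.01,-0.03,-0.02,0,0,0,0.06],[0,0,0,0,0,0,0.06],[0,0,0,0,0,0,0.06]]'
python3 - <<'E'
from h import *
d=snap("wrist","w24.png"); s=snap("top","top2.png")
q=proj(d,[510,-339,40]).astype(int); u0,v0=max(q[0]-110,0),max(q[1]-110,0); print(u0,v0)
cv2.imwrite("pics/z24.png",np.hstack([cv2.resize(d["image"][v0:v0+220,u0:u0+220,::-1],(400,400),interpolation=cv2.INTER_CUBIC),cv2.resize(s["image"][130:240,110:220,::-1],(400,400),interpolation=cv2.INTER_CUBIC)]))
# rod/pipe check in w11
w=load("w11"); t=np.radians(-13.5);M=np.array([[np.cos(t),np.sin(t)],[-np.sin(t),np.cos(t)]])
for p in ((260,92,30),(259.5,257,30),(340,97,45)): print(M@(cast(w,*p)[:2]-[496,313]))
E
```

```text
clock: 39.25
position: [527.7, -280.5, 252.9]
ee_rot: [0.997, -0.075, 0.001, -0.0]
contact_force: [-0.3, 0.4, -0.5]
gripper_width: 59.7
grasp_force: 0.0
205 68
[77.58205351 36.09715249]
[-81.80375238  36.72199426]
[ 72.97451636 -30.69288937]
```

View pics/z24.png

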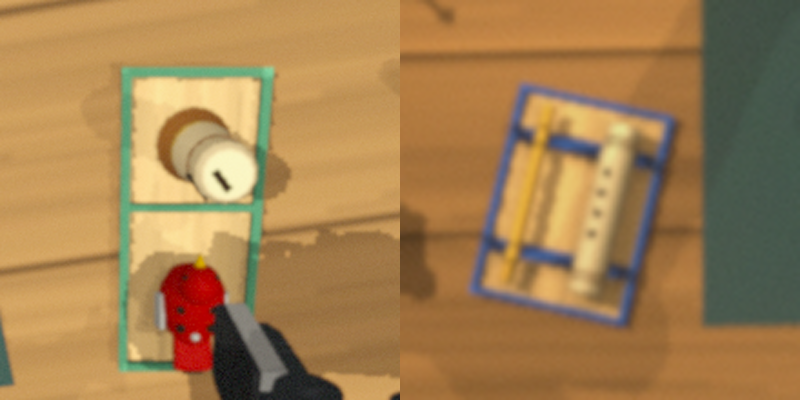

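z24 shows the mouthpiece on the bell in the square bay, with its head at native (327.7,160.4). The red dove stands in the long bay, and the rod and pipe are both in their notches. A last numeric check before handing in.

Run:
```python
from h import *
p=cast(load("w24"),327.7,160.4,104)[:2]; print(p)
if np.hypot(*(p-[538,-343]))<6: print(arm.job_done())
```

```text
[ 540.42790606 -341.23490158]
the job is handed in; nothing more can be done
None
```

I made up both kits and handed the job in at about 39 s; the last pictures showed all five parts in place and no unexpected contact forces, though the interface did not report the judge's verdict.

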